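# Load the jar washer, start the hold-down nut, run it

## Task

Stand every jam jar upright in a pocket of the jar washer's tray, lay the hold-down plate over the stud so that it lies flat on the column, set the hex nut on the stud, turn it back until it drops into the thread and then run it down until it sits on the plate. Only then start the washer: press the round key, then the square key, then the long bar key, one at a time and fully down. Leave the other things on the counter where they are.

Things in the scene. Friction and masses are not known exactly. Their poses are not given: they have to be found in the camera images.
- washer: jar washer, fixed: white base 215 x 175 mm under a steel tray, tray top 52 mm high. Origin: centre of its underside; x, y along its sides, z up. Four round pockets, floors 42 mm high. Central white column 50 mm thick up to a flat shoulder at 127 mm; above it the steel stud: shank 28 mm thick to 165 mm, right-hand two-start thread 28 mm over its ridges from 175 to 192 mm, tapered tip to 200 mm
- shoulder (a point): column axis at the shoulder, 127 mm high. Thread: lead 18 mm, mouths' angle unknown. A nut set on it mostly rests 161-167 mm high (underside); clockwise it jams on a blunt stop. Turned anticlockwise (from above) up to 2.2 rad it climbs, and over a mouth drops, when let go, to 158-160.5 mm (play 0.5 rad). If it hangs tilted on the stop and won't turn, lift it 8 mm, turn 0.45 rad on, set down
- plate: hold-down plate, loose: aluminium octagon 170 mm across flats, 6 mm thick, with an octagonal hub 52 mm across flats (flats face x and every 45 degrees from it), hub top 26 mm above the underside; 34 mm hole through the middle, 3 mm wider all round than the stud. Origin: centre of its underside, z up. 0.35 kg. In place its underside is at 127 mm, its hub top at 153 mm
- nut: dark hex nut, loose, right side up: 60 mm across flats (facing x and every 60 degrees), 30 mm high, bore 33 mm, 0.12 to 0.2 kg. Origin: centre of its underside, z up. Two inner lugs at +x and -x, undersides 25 mm up, 22 mm apart, ride on the thread. Once in the thread, 2 to 2.5 rad clockwise run it down onto the plate's hub (underside 153 mm high), and it jams by 3.4. Held tight it does not drop
- pocket0 (a point): centre of the floor of tray pocket 0 (66 mm across, 10 mm deep, floor 42 mm above the counter); pockets stand 62 mm either way along the washer's x and 46 mm along its y from the column
- pocket1 (a point): centre of the floor of tray pocket 1 (66 mm across, 10 mm deep, floor 42 mm above the counter); pockets stand 62 mm either way along the washer's x and 46 mm along its y from the column
- pocket2 (a point): centre of the floor of tray pocket 2 (66 mm across, 10 mm deep, floor 42 mm above the counter); pockets stand 62 mm either way along the washer's x and 46 mm along its y from the column
- pocket3 (a point): centre of the floor of tray pocket 3 (66 mm across, 10 mm deep, floor 42 mm above the counter); pockets stand 62 mm either way along the washer's x and 46 mm along its y from the column
- jar0: a closed glass jam jar with a metal lid, loose, upright: body 60 mm in diameter up to 45 mm, lid 53 mm in diameter, 75 mm high over all. Origin: centre of its underside. Mass 0.14 to 0.28 kg. Two to four of the jars are present (None if absent); any jar may go in any pocket
- jar1: a closed glass jam jar with a metal lid, loose, upright: body 60 mm in diameter up to 45 mm, lid 53 mm in diameter, 75 mm high over all. Origin: centre of its underside. Mass 0.14 to 0.28 kg. Two to four of the jars are present (None if absent); any jar may go in any pocket
- jar2: a closed glass jam jar with a metal lid, loose, upright: body 60 mm in diameter up to 45 mm, lid 53 mm in diameter, 75 mm high over all. Origin: centre of its underside. Mass 0.14 to 0.28 kg. Two to four of the jars are present (None if absent); any jar may go in any pocket
- jar3: a closed glass jam jar with a metal lid, loose, upright: body 60 mm in diameter up to 45 mm, lid 53 mm in diameter, 75 mm high over all. Origin: centre of its underside. Mass 0.14 to 0.28 kg. Two to four of the jars are present (None if absent); any jar may go in any pocket
- key_round_top (a point): centre of the top of the round key, 34 mm in diameter, 76 mm above the counter when up; it is pressed straight down. The three keys stand 65 mm apart in a row, in an order that varies, on a fixed white control box 85 x 220 x 60 mm on the robot's side of the washer
- key_round (a joint): travel of the round key, 34 mm in diameter: 0 up, 0.006 m fully down; spring, about 1.5 N to start and 5 N fully down, returns by itself; it counts as pressed beyond 4.5 mm
- key_square_top (a point): centre of the top of the square key, 30 x 30 mm, 76 mm above the counter when up; it is pressed straight down. The three keys stand 65 mm apart in a row, in an order that varies, on a fixed white control box 85 x 220 x 60 mm on the robot's side of the washer
- key_square (a joint): travel of the square key, 30 x 30 mm: 0 up, 0.006 m fully down; spring, about 1.5 N to start and 5 N fully down, returns by itself; it counts as pressed beyond 4.5 mm
- key_bar_top (a point): centre of the top of the long bar key, 22 x 50 mm, 76 mm above the counter when up; it is pressed straight down. The three keys stand 65 mm apart in a row, in an order that varies, on a fixed white control box 85 x 220 x 60 mm on the robot's side of the washer
- key_bar (a joint): travel of the long bar key, 22 x 50 mm: 0 up, 0.006 m fully down; spring, about 1.5 N to start and 5 N fully down, returns by itself; it counts as pressed beyond 4.5 mm
- mug: white mug, 76 mm in diameter, 85 mm high; bystander, not to be disturbed. Origin: centre of its underside
- bottle: white detergent bottle, 60 mm in diameter, 120 mm high; bystander, not to be disturbed. Origin: centre of its underside
- tin: small tin, 40 mm in diameter, 50 mm high; bystander, not to be disturbed. Origin: centre of its underside
- can: food can, 52 mm in diameter, 60 mm high; bystander, not to be disturbed. Origin: centre of its underside
- shaker: white salt shaker, 36 mm in diameter, 66 mm high; bystander, not to be disturbed. Origin: centre of its underside
Things that resemble listed ones, but are neither listed nor needed, are in the scene too. What is shaped like the nut but purple is not meant. Leave any blue or green look-alike of the jar1 alone.

How it is judged:
By the outcome, as a careful person would: the job done as asked, in the order asked, and still so for the second after the job is handed in, with the robot touching nothing.
Of jar0, jar1, jar2, jar3 only 2 to 4 are there at a start; the rules pass over those that are not, and their reading is None.
At some moment in a run one of nut, plate may be knocked a few centimetres aside while the robot is not near it.
It also fails if it takes over 210 s, if anything falls off the work surface, if the arm or the gripper's body presses on something with over 40 N, if the wrist force passes 120 N, or if a joint passes its speed limit or range.

## Robot

A 6-joint arm with a two-finger parallel gripper is mounted at the origin on the work surface. World frame = base frame: x ahead of the robot, y to its left, z up, the work surface at z = 0. Lengths are in m, angles in degrees, forces in N, time in s.
With the tool pointing down it reaches from about 0.375 to 0.75 m from the base axis. Payload 9 kg.
Tool frame: the origin (TCP) lies on the centre line of the jaws, within the pads' length; the fingertips stand 11 mm ahead of it and the grasp point (between the pads) lies 8 mm behind it (ctrl.nose_length is the distance from the TCP to the fingertips, in m); y points along the fingers, x is the direction in which the jaws open and shut, and the axes are right-handed (so a half turn about y gives the same grasp; the last joint's range is limited). The gripper opens to 85 mm and grips with 20 to 120 N. Pads are 22 mm wide; open, the fingers measure 114 mm over their backs; the gripper's body (76 mm by 85 mm) begins 54 mm behind the grasp point. The pads swing forward as they close: fully open they stand 13 mm farther back than shut.
Start: joints at [54.964, 5.964, 5.575, 89.605, 0, 77.527], TCP at [0.23, 0.554, 0.242] pointing down, gripper open.
Joint ranges: [-171.21, 171.21], [-48.23, 106.86], [-62.78, 66.21], [-105.2, 120.99], [-86.42, 89.51], [-180, 180]. Speed limits (degrees/s): [127.2, 127.2, 147.25, 180, 180, 180].

## Interface

Orientations are given as [roll, pitch, yaw] about the fixed x, y, z axes, in that order (R = Rz(yaw) Ry(pitch) Rx(roll)).
In Python, from rig import ctrl gives the robot as it stands.
- The arm moves only by the shell command python3 -m handwheel 'ROWS' [OPENING]. ROWS is JSON, a list that holds one entry, the list of rows, each a list of 6 numbers: the shift along the tool's x, y, z in units of 20 mm (1.0 is 20 mm), then the turn, a rotation vector about the tool's x, y, z in units of 6 degrees (1.0 is 6 degrees). In form: [[[x, y, z, wx, wy, wz], ...]]. A call has 1 to 20 rows; each row shifts and turns the commanded pose from where the row before left it, along the tool's axes as they then stand; what a row does not reach is not made up. A row lasts 1/12 s, in which the tool goes at most 41.7 mm and 7.16 degrees, less where a joint would pass 70% of its speed; a pose out of reach is approached as far as the arm can. A call with a number of a shift or a turn outside -1 to 1 is refused whole. A call with a gripper value outside its range is refused whole. OPENING is the opening, from -1 (shut) to 1 (fully open), set as the call begins (- or left out, the last holds). The fingers move at their own pace and stop on an object; the grip force is fixed at half the most. Time passes only in rows, so rows that do not move let the fingers close. It gives the time, the measured TCP pose, the force and the opening at its end, in the units of the state.
- ctrl.sense(): the state, without advancing time (a new reading comes with each control period).
- ctrl.read_camera(name): name is "scene" or "top"; returns a dict with "image" (480x640x3 uint8, red, green, blue), "K" (3x3 intrinsics, pixels), "world_to_cam" (4x4, takes a point from world to camera coordinates). Camera axes: x right, y down, z forward; pixel columns grow to the right and rows downward; lengths in m; the calibration is good to about 2 mm. A picture is of the moment at which its call begins. There is no depth.
- ctrl.close_job(): hands the job in, once; it reports no verdict.
The state is a dict: "t": time; "q": joint angles; "joint_velocities": joint speeds; "tau": joint torques, N m; "position": TCP position; "orientation": TCP orientation; "ft_force": force on the tool from outside, world axes, zero at the start; "torque": the same for the moment, N m; "opening": finger opening in m.
Only numpy, scipy, OpenCV 4.12 (cv2) and the standard library are available. Lean on these libraries where they do the work, as an engineer would, in place of code of your own. Each camera call takes 0.05 s, during which the arm holds its last target. There are 200 camera calls.

## Working session

There is one attempt and no reset: what is moved stays moved. The work goes in short steps, Python scripts to look and compute and a shell command to move; the robot and the scene stay as the last step left them, time stands still between calls to the robot, and variables do not carry over. Pictures are saved under pics/ and viewed, about 12 in all and at most 16, crops included, and the job is handed in when it is done.

```bash
ls; mkdir -p pics; python3 - <<'E'
from rig import ctrl
import cv2,numpy as np
print(ctrl.sense())
for n in("scene","top"):
    c=ctrl.read_camera(n); cv2.imwrite(f"pics/{n}0.png",c["image"][:,:,::-1]); print(n,c["K"].tolist(),np.round(c["world_to_cam"],4).tolist())
E
```

```text
pics
{'t': 0.0, 'q': array([ 5.49632643e+01,  5.99895283e+00,  5.52584890e+00,  8.96049066e+01,
       -3.84672938e-04,  7.75293070e+01]), 'joint_velocities': array([-0.04937759,  0.02955943,  0.00520178, -0.01829915, -0.02166087,
        0.09501836]), 'tau': array([ 8.31343077e-04, -5.56932092e+01,  5.03645325e+01,  1.70149753e-02,
       -2.32205593e-04, -3.54179133e-05]), 'position': array([0.23002353, 0.5538004 , 0.24150728]), 'orientation': array([-8.99835300e+01,  7.62530490e-02,  6.74339685e+01]), 'ft_force': array([ 0.68160735,  0.19819449, -0.13968905]), 'torque': array([-0.02028527, -0.02041553,  0.01715669]), 'opening': 0.08536056491443639}
scene [[543.3794813978259, 0.0, 331.667748453705], [0.0, 543.3794813978259, 240.19066531171555], [0.0, 0.0, 1.0]] [[-0.8512, 0.5246, 0.0158, 0.4343], [0.3354, 0.5669, -0.7525, -0.0996], [-0.4037, -0.6352, -0.6584, 1.5882], [0.0, 0.0, 0.0, 1.0]]
top [[470.14783645353106, 0.0, 324.9758941183226], [0.0, 470.14783645353106, 241.82029901902595], [0.0, 0.0, 1.0]] [[-0.0252, -0.9994, -0.0238, 0.0063], [-0.9814, 0.0292, -0.1897, 0.5392], [0.1902, 0.0185, -0.9816, 0.8898], [0.0, 0.0, 0.0, 1.0]]
```

View pics/top0.png

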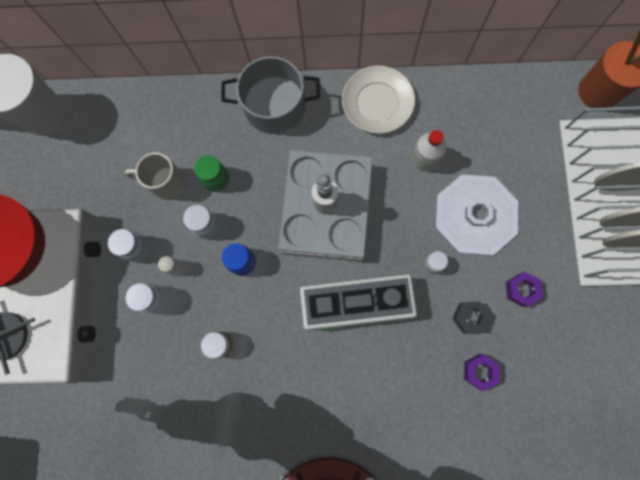

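View pics/scene0.png

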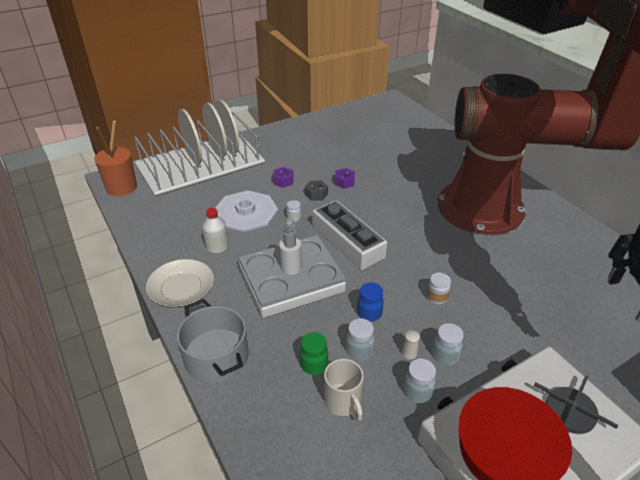

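```bash
cat > h.py <<'E'
import numpy as np,cv2
from rig import ctrl
def cam(n): return ctrl.read_camera(n)
def ray(c,u,v,z):
    W=np.array(c["world_to_cam"]);R,t=W[:3,:3],W[:3,3]
    o=-R.T@t; d=R.T@np.linalg.inv(c["K"])@[u,v,1]
    return o+d*(z-o[2])/d[2]
def proj(c,p):
    W=np.array(c["world_to_cam"]);q=c["K"]@(W[:3,:3]@np.array(p)+W[:3,3]); return q[:2]/q[2]
def crop(c,x0,y0,x1,y1,s,f=None):
    im=cv2.resize(c["image"][y0:y1,x0:x1,::-1],None,fx=s,fy=s,interpolation=cv2.INTER_CUBIC)
    if f: cv2.imwrite(f,im)
    return im
E
python3 - <<'E'
from h import *
t=cam("top");s=cam("scene")
a=crop(t,95,185,255,365,2.5);b=crop(s,335,260,475,410,3)
H=max(a.shape[0],b.shape[0]);pad=lambda i:cv2.copyMakeBorder(i,0,H-i.shape[0],0,0,0)
cv2.imwrite("pics/jars.png",cv2.hconcat([pad(a),pad(b)])[:,:800])
cv2.imwrite("pics/right.png",cv2.hconcat([crop(t,280,145,540,395,2.3)]))
for n,u,v,z in [("j",197,218,.075),("j",122,242,.075),("j",139,297,.075),("can?",214,345,.06),("shaker",165,263,.066),("tin",437,261,.05),("nut",475,318,.03),("plate",480,212,.026),("mug",155,170,.085),("blue",237,258,.075),("green",209,167,.075)]:
    print(n,u,v,np.round(ray(t,u,v,z),3))
E
```

```text
j 197 218 [0.59  0.244 0.075]
j 122 242 [0.546 0.391 0.075]
j 139 297 [0.437 0.352 0.075]
can? 214 345 [0.343 0.209 0.06 ]
shaker 165 263 [0.503 0.307 0.066]
tin 437 261 [ 0.494 -0.229  0.05 ]
nut 475 318 [ 0.382 -0.3    0.03 ]
plate 480 212 [ 0.597 -0.33   0.026]
mug 155 170 [0.69  0.328 0.085]
blue 237 258 [0.508 0.163 0.075]
green 209 167 [0.696 0.222 0.075]
```

View pics/jars.png

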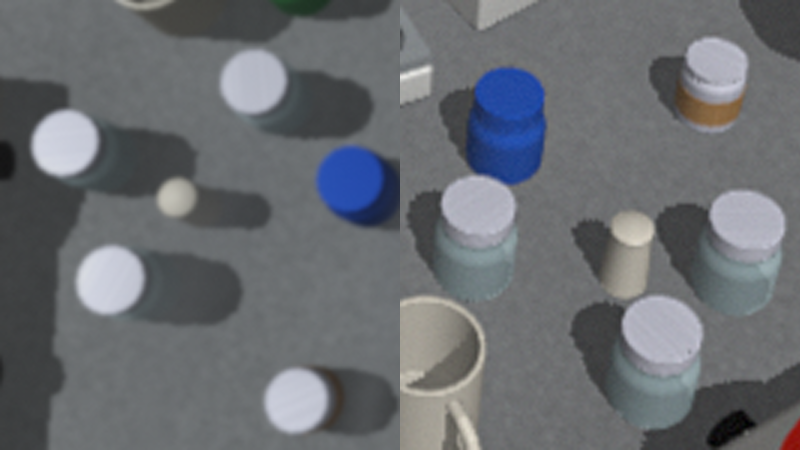

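View pics/right.png

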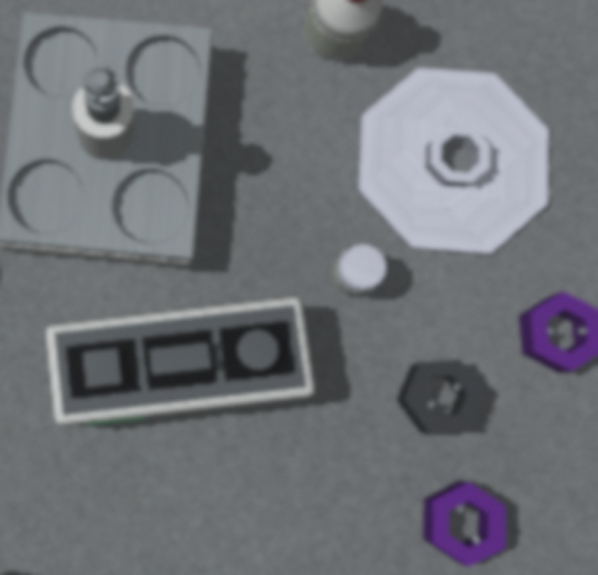

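```bash
python3 - <<'E'
from h import *
from scipy.optimize import least_squares
t=cam("top");C=lambda x,y:((x+.5)/2.3-.5+280,(y+.5)/2.3-.5+145)
print(ctrl.nose_length)
pk=[(60,62),(163,69),(46,197),(151,205)]
P=np.array([ray(t,*C(*p),.052)[:2] for p in pk]);print(P.round(4).tolist())
m=np.array([(62,46),(62,-46),(-62,46),(-62,-46)])/1e3
def T(p,m): c,s=np.cos(p[2]),np.sin(p[2]);return m@np.array([[c,s],[-s,c]])+p[:2]
r=least_squares(lambda p:(T(p,m)-P).ravel(),[.6,0,0]);p=r.x
print(p[:2],np.degrees(p[2]),(r.fun*1e3).round(1)); print(T(p,m).round(4).tolist())
print("corners",[ray(t,*C(*q),.052)[:2].round(3).tolist() for q in [(22,14),(210,28),(193,258),(2,240)]])
print("stud tip",ray(t,*C(100,77),.2).round(4),"shoulder",ray(t,*C(102,107),.127).round(4), "stud tip px pred",proj(t,[p[0],p[1],.2]))
for n,q in dict(sq=(101,367),bar=(181,360),rnd=(258,349)).items(): print(n,ray(t,*C(*q),.076).round(4))
print("plate hub",ray(t,*C(461,155),.026).round(4),[ray(t,*C(*q),.006)[:2].round(3).tolist() for q in [(418,68),(494,73),(549,127),(546,200),(491,253),(411,245),(359,188),(362,117)]])
crop(t,440,270,560,400,5,"pics/nut.png"); 
E
```

```text
0.011
[[0.6877, 0.0273], [0.678, -0.0647], [0.5641, 0.0417], [0.5542, -0.0499]]
[ 0.62097955 -0.01139557] -6.518132745710585 [ 0.1 -0.  -0.6  0.6  0.5 -0.4 -0.  -0.2]
[[0.6878, 0.0273], [0.6774, -0.0641], [0.5646, 0.0413], [0.5542, -0.0501]]
corners [[0.734, 0.061], [0.715, -0.108], [0.506, -0.085], [0.527, 0.081]]
stud tip [ 0.6224 -0.0111  0.2   ] shoulder [ 0.6214 -0.0107  0.127 ] stud tip px pred [323.39423999 178.95017199]
sq [ 0.4136 -0.0034  0.076 ]
bar [ 0.4176 -0.0696  0.076 ]
rnd [ 0.4249 -0.1335  0.076 ]
plate hub [ 0.5971 -0.3303  0.026 ] [[0.687, -0.304], [0.68, -0.374], [0.626, -0.419], [0.558, -0.41], [0.51, -0.356], [0.52, -0.285], [0.574, -0.242], [0.641, -0.249]]
```

View pics/nut.png

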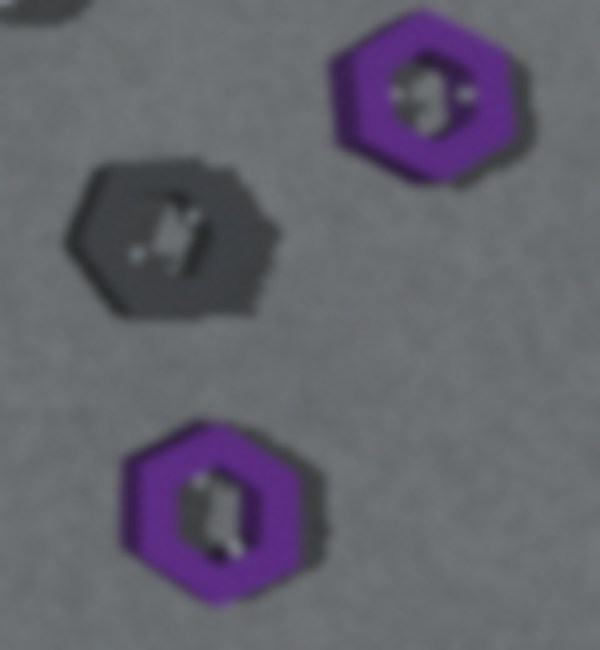

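```bash
python3 -m handwheel '[[[0,0,0,0,1,0],[0,0,0,0,1,0],[0,0,0,0,1,0],[0,0,0,0,1,0],[0,0,0,0,1,0],[0,0,0,0,1,0],[0,0,0,0,1,0],[0,0,0,0,1,0],[0,0,0,0,1,0],[0,0,0,0,1,0],[0,0,0,0,1,0],[0,0,0,0,0.24,0]]]' 1
python3 -m handwheel '[[[1,0,-0.86,0,0,0],[1,0,-0.86,0,0,0],[1,0,-0.86,0,0,0],[1,0,-0.86,0,0,0],[1,0,-0.86,0,0,0],[1,0,-0.86,0,0,0],[1,0,-0.86,0,0,0],[1,0,-0.86,0,0,0],[1,0,-0.86,0,0,0],[1,0,-0.86,0,0,0],[1,0,-0.86,0,0,0],[1,0,-0.86,0,0,0],[1,0,-0.86,0,0,0],[1,0,-0.86,0,0,0],[1,0,-0.86,0,0,0],[1,0,-0.86,0,0,0],[1,0,-0.86,0,0,0],[1,0,-0.86,0,0,0],[0,0,0,0,0,0]]]'
```

```text
t: 1.25
position: [0.2302, 0.554, 0.2422]
orientation: [-90.0, 0.0, -0.4]
ft_force: [0.2, 0.3, -0.0]
opening: 0.0853
t: 2.83
position: [0.593, 0.2411, 0.2414]
orientation: [-90.1, -0.0, -0.2]
ft_force: [0.5, 0.3, -0.2]
opening: 0.0854
```

```bash
python3 -m handwheel '[[[-0.15,0,0.15,0,0,0],[0,1,0,0,0,0],[0,1,0,0,0,0],[0,1,0,0,0,0],[0,1,0,0,0,0],[0,1,0,0,0,0],[0,1,0,0,0,0],[0,1,0,0,0,0],[0,1,0,0,0,0],[0,0.6,0,0,0,0],[0,0.5,0,0,0,0],[0,0,0,0,0,0]]]'
python3 -m handwheel '[[[0,0,0,0,0,0],[0,0,0,0,0,0],[0,0,0,0,0,0],[0,0,0,0,0,0],[0,0,0,0,0,0],[0,0,0,0,0,0],[0,0,0,0,0,0],[0,0,0,0,0,0],[0,0,0,0,0,0],[0,0,0,0,0,0]]]' -1
```

```text
t: 3.83
position: [0.5856, 0.2479, 0.0583]
orientation: [-90.0, 0.2, 0.0]
ft_force: [-0.5, -0.0, -0.4]
opening: 0.0855
t: 4.67
position: [0.5885, 0.2477, 0.0625]
orientation: [-90.0, -0.2, -0.0]
ft_force: [-1.4, 0.3, 4.8]
opening: 0.0515
```

```bash
python3 -m handwheel '[[[0,-1,0,0,0,0],[0,-1,0,0,0,0],[0,-1,0,0,0,0],[0,-1,0,0,0,0],[0,-1,0,0,0,0],[0,0,0,0,0,0],[0,0,0,0,0,0]]]'
python3 -m handwheel '[[[0.5,0,-1,0,0,0],[0.5,0,-1,0,0,0],[0.5,0,-1,0,0,0],[0.5,0,-1,0,0,0],[0.5,0,-1,0,0,0],[0.5,0,-1,0,0,0],[0.5,0,-1,0,0,0],[0.5,0,-1,0,0,0],[0.5,0,-1,0,0,0],[0.4,0,-1,0,0,0],[0,0,-1,0,0,0],[0,0,0,0,0,0],[0,0,0,0,0,0],[0,0,0,0,0,0]]]'
python3 - <<'E'
from h import *
s=ctrl.sense();print(s["position"],s["orientation"],s["opening"])
t=cam("top");c=cam("scene")
a=crop(t,260,120,400,280,3);b=crop(c,200,160,400,340,2.2)
H=max(a.shape[0],b.shape[0]);pad=lambda i:cv2.copyMakeBorder(i,0,H-i.shape[0],0,0,0)
cv2.imwrite("pics/p1.png",cv2.hconcat([pad(a),pad(b)])[:,:800])
E
```

```text
t: 5.25
position: [0.5882, 0.2477, 0.1618]
orientation: [-90.0, -0.2, -0.0]
ft_force: [-0.8, -0.2, -2.0]
opening: 0.0511
t: 6.42
position: [0.6846, 0.0279, 0.159]
orientation: [-90.0, 0.1, -0.0]
ft_force: [0.5, 0.7, -2.7]
opening: 0.0514
[0.68456753 0.02787981 0.15904715] [-8.99626978e+01  9.93266891e-02 -1.24700795e-02] 0.051447100153205624
```

View pics/p1.png

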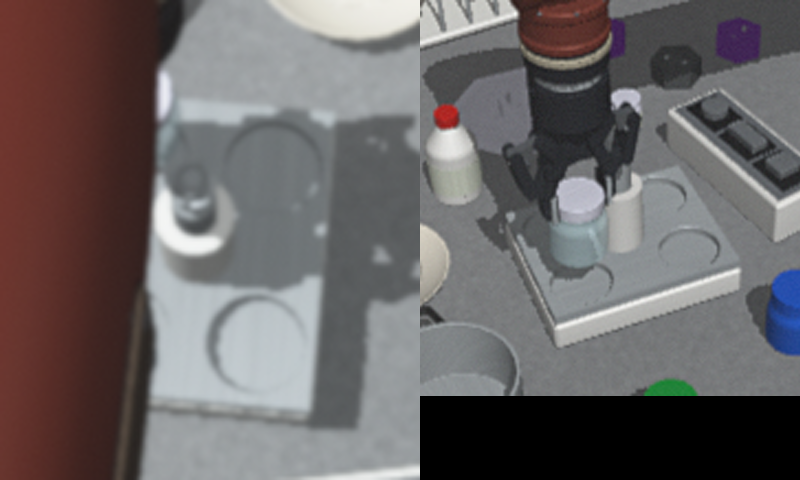

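```bash
python3 - <<'E'
from h import *
c=cam("scene")
print(ray(c,272.3,250,.1716), proj(c,[.6846,.0279,.1716]),proj(c,[.6846,.024,.1716]))
crop(c,235,170,325,290,5,"pics/p2.png")
E
```

```text
[0.68594499 0.03503692 0.1716    ] [271.35950878 247.8890986 ] [270.54651239 246.85804202]
```

View pics/p2.png

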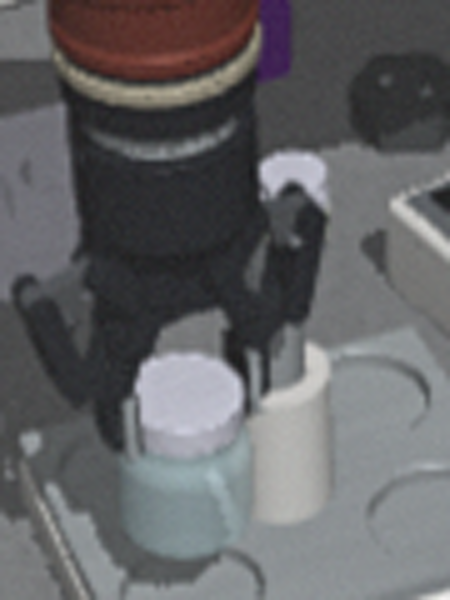

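```bash
python3 -m handwheel '[[[0.15,0,0,0,0,0],[0,0.5,0,0,0,0],[0,0.5,0,0,0,0],[0,0.5,0,0,0,0],[0,0.5,0,0,0,0],[0,0.2,0,0,0,0],[0,0,0,0,0,0],[0,0,0,0,0,0],[0,0,0,0,0,0]]]'
python3 -m handwheel '[[[0,0.15,0,0,0,0],[0,0.15,0,0,0,0],[0,0.1,0,0,0,0],[0,0,0,0,0,0],[0,0,0,0,0,0]]]'
```

```text
t: 7.32
position: [0.6885, 0.0274, 0.1169]
orientation: [-90.0, -0.0, -0.0]
ft_force: [-0.3, 0.2, -2.0]
opening: 0.0513
t: 7.73
position: [0.6881, 0.0275, 0.1081]
orientation: [-90.0, 0.0, -0.0]
ft_force: [0.1, -0.2, -2.8]
opening: 0.0513
```

```bash
python3 -m handwheel '[[[0,0.1,0,0,0,0],[0,0.1,0,0,0,0],[0,0,0,0,0,0],[0,0,0,0,0,0]]]'
```

```text
t: 8.07
position: [0.6882, 0.0275, 0.1045]
orientation: [-90.0, -0.0, 0.0]
ft_force: [-1.7, 0.2, 1.5]
opening: 0.051
```

```bash
python3 -m handwheel '[[[0,0,0,0,0,0],[0,0,0,0,0,0],[0,0,0,0,0,0],[0,0,0,0,0,0],[0,0,0,0,0,0],[0,0,0,0,0,0],[0,-0.5,0,0,0,0],[0,-1,0,0,0,0],[0,-1,0,0,0,0],[0,-1,0,0,0,0],[0,-1,0,0,0,0],[0,0,0,0,0,0]]]' 1
python3 -m handwheel '[[[-0.4,0,1,0,0,0],[-0.4,0,1,0,0,0],[-0.4,0,1,0,0,0],[-0.4,0,1,0,0,0],[-0.4,0,1,0,0,0],[-0.4,0,1,0,0,0],[-0.4,0,1,0,0,0],[-0.4,0,1,0,0,0],[-0.4,0,1,0,0,0],[-0.4,0,1,0,0,0],[-0.4,0,1,0,0,0],[-0.4,0,1,0,0,0],[-0.4,0,1,0,0,0],[-0.4,0,1,0,0,0],[-0.4,0,1,0,0,0],[-0.4,0,1,0,0,0],[-0.4,0,1,0,0,0],[-0.3,0,1,0,0,0],[0,0,0.2,0,0,0],[0,0,0,0,0,0]]]'
python3 -m handwheel '[[[0,0,0,0,0,0],[0,0,0,0,0,0]]]'
```

```text
t: 9.07
position: [0.69, 0.0272, 0.2004]
orientation: [-90.1, -0.4, 0.0]
ft_force: [0.8, -0.2, 2.1]
opening: 0.0852
t: 10.73
position: [0.5458, 0.3926, 0.1945]
orientation: [-90.0, -0.0, 0.1]
ft_force: [-0.2, -1.3, -0.1]
opening: 0.0854
t: 10.9
position: [0.5467, 0.3906, 0.1944]
orientation: [-90.0, -0.0, -0.1]
ft_force: [0.6, -0.5, 0.7]
opening: 0.0855
```

```bash
python3 -m handwheel '[[[0,1,0,0,0,0],[0,1,0,0,0,0],[0,1,0,0,0,0],[0,1,0,0,0,0],[0,1,0,0,0,0],[0,1,0,0,0,0],[0,0.4,0,0,0,0],[0,0.1,0,0,0,0],[0,0,0,0,0,0],[0,0,0,0,0,0]]]'
python3 -m handwheel '[[[0,0,0,0,0,0],[0,0,0,0,0,0],[0,0,0,0,0,0],[0,0,0,0,0,0],[0,0,0,0,0,0],[0,0,0,0,0,0],[0,0,0,0,0,0],[0,0,0,0,0,0],[0,0,0,0,0,0],[0,0,0,0,0,0]]]' -1
python3 -m handwheel '[[[0,-1,0,0,0,0],[0,-1,0,0,0,0],[0,-1,0,0,0,0],[0,-1,0,0,0,0],[0,-1,0,0,0,0],[0,0,0,0,0,0],[0,0,0,0,0,0]]]'
```

```text
t: 11.73
position: [0.5471, 0.3915, 0.0658]
orientation: [-90.0, -0.1, -0.0]
ft_force: [-0.1, 0.4, -0.3]
opening: 0.0856
t: 12.57
position: [0.5468, 0.3918, 0.0659]
orientation: [-90.0, -0.1, 0.0]
ft_force: [-2.1, -0.6, 6.2]
opening: 0.0508
t: 13.15
position: [0.5469, 0.3918, 0.1651]
orientation: [-89.9, -0.1, 0.0]
ft_force: [-0.3, 0.7, -3.6]
opening: 0.0509
```

```bash
python3 -m handwheel '[[[0.05,0,-1,0,0,0],[0.05,0,-1,0,0,0],[0.05,0,-1,0,0,0],[0.05,0,-1,0,0,0],[0.05,0,-1,0,0,0],[0.05,0,-1,0,0,0],[0.05,0,-1,0,0,0],[0.05,0,-1,0,0,0],[0.05,0,-1,0,0,0],[0.05,0,-1,0,0,0],[0.05,0,-1,0,0,0],[0.05,0,-1,0,0,0],[0.05,0,-1,0,0,0],[0.05,0,-1,0,0,0],[0.05,0,-1,0,0,0],[0.05,0,-1,0,0,0],[0.05,0,-1,0,0,0],[0.05,0,-0.5,0,0,0],[0,0,0,0,0,0],[0,0,0,0,0,0]]]'
python3 -m handwheel '[[[0,0.5,0,0,0,0],[0,0.5,0,0,0,0],[0,0.5,0,0,0,0],[0,0.5,0,0,0,0],[0,0.1,0,0,0,0],[0,0,0,0,0,0],[0,0,0,0,0,0],[0,0,0,0,0,0]]]'
python3 - <<'E'
from h import *
s=ctrl.sense();print(s["position"])
c=cam("scene"); crop(c,230,200,350,320,5,"pics/p3.png")
p=s["position"]; print(proj(c,[p[0],p[1],p[2]-.0659+.075]),proj(c,[.5646,.0413,.052]))
E
```

```text
t: 14.82
position: [0.5637, 0.0416, 0.1631]
orientation: [-90.0, 0.1, -0.1]
ft_force: [0.3, 1.2, -1.8]
opening: 0.0512
t: 15.48
position: [0.5645, 0.0415, 0.1229]
orientation: [-90.0, -0.1, -0.0]
ft_force: [-0.2, 0.3, -1.6]
opening: 0.0508
[0.56454654 0.04148373 0.12286113]
[321.9089453  246.29002214] [321.71787227 271.15974215]
```

View pics/p3.png

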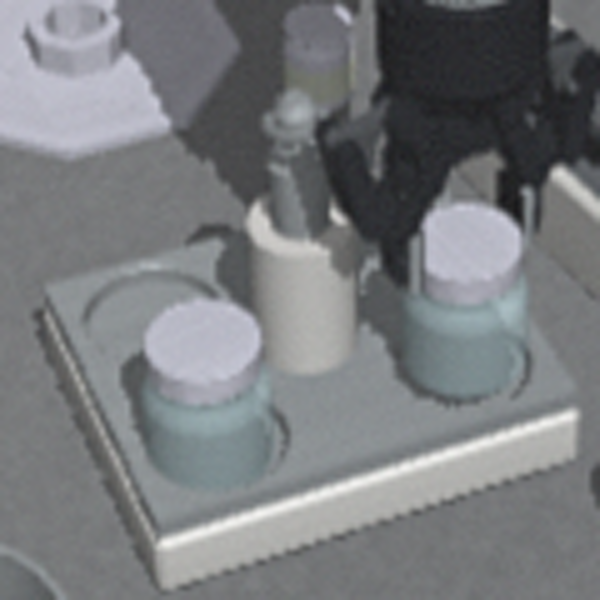

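```bash
python3 -m handwheel '[[[0,0.15,0,0,0,0],[0,0.15,0,0,0,0],[0,0.15,0,0,0,0],[0,0,0,0,0,0],[0,0,0,0,0,0],[0,0,0,0,0,0]]]'
python3 -m handwheel '[[[0,0.1,0,0,0,0],[0,0.1,0,0,0,0],[0,0.1,0,0,0,0],[0,0,0,0,0,0],[0,0,0,0,0,0],[0,0,0,0,0,0]]]'
```

```text
t: 16.03
position: [0.5642, 0.0415, 0.1133]
orientation: [-90.0, -0.0, -0.0]
ft_force: [0.9, 0.3, -2.8]
opening: 0.051
t: 16.53
position: [0.5643, 0.0415, 0.1079]
orientation: [-90.0, -0.0, -0.0]
ft_force: [-2.9, 0.2, 4.5]
opening: 0.0506
```

```bash
python3 -m handwheel '[[[0,0,0,0,0,0],[0,0,0,0,0,0],[0,0,0,0,0,0],[0,0,0,0,0,0],[0,0,0,0,0,0],[0,0,0,0,0,0],[0,-0.5,0,0,0,0],[0,-1,0,0,0,0],[0,-1,0,0,0,0],[0,-1,0,0,0,0],[0,-1,0,0,0,0],[0,0,0,0,0,0]]]' 1
python3 -m handwheel '[[[-0.4,0,1,0,0,0],[-0.4,0,1,0,0,0],[-0.4,0,1,0,0,0],[-0.4,0,1,0,0,0],[-0.4,0,1,0,0,0],[-0.4,0,1,0,0,0],[-0.4,0,1,0,0,0],[-0.4,0,1,0,0,0],[-0.4,0,1,0,0,0],[-0.4,0,1,0,0,0],[-0.4,0,1,0,0,0],[-0.4,0,1,0,0,0],[-0.4,0,1,0,0,0],[-0.4,0,1,0,0,0],[-0.4,0,1,0,0,0],[-0.4,0,0.5,0,0,0],[0,0,0,0,0,0],[0,0,0,0,0,0],[0,0,0,0,0,0]]]'
```

```text
t: 17.53
position: [0.5661, 0.0412, 0.2027]
orientation: [-90.1, -0.4, 0.0]
ft_force: [-0.0, -1.0, 1.2]
opening: 0.0855
t: 19.12
position: [0.4365, 0.3509, 0.1974]
orientation: [-90.0, -0.0, -0.0]
ft_force: [0.3, 0.4, 0.4]
opening: 0.0854
```

```bash
python3 -m handwheel '[[[0,1,0.05,0,0,0],[0,1,0,0,0,0],[0,1,0,0,0,0],[0,1,0,0,0,0],[0,1,0,0,0,0],[0,1,0,0,0,0],[0,0.4,0,0,0,0],[0,0.2,0,0,0,0],[0,0,0,0,0,0],[0,0,0,0,0,0]]]'
python3 -m handwheel '[[[0,0,0,0,0,0],[0,0,0,0,0,0],[0,0,0,0,0,0],[0,0,0,0,0,0],[0,0,0,0,0,0],[0,0,0,0,0,0],[0,0,0,0,0,0],[0,0,0,0,0,0],[0,0,0,0,0,0],[0,0,0,0,0,0]]]' -1
python3 -m handwheel '[[[0,-1,0,0,0,0],[0,-1,0,0,0,0],[0,-1,0,0,0,0],[0,-1,0,0,0,0],[0,-1,0,0,0,0],[0,0,0,0,0,0],[0,0,0,0,0,0]]]'
```

```text
t: 19.95
position: [0.437, 0.3525, 0.0664]
orientation: [-90.0, -0.1, -0.0]
ft_force: [0.9, 0.4, 0.1]
opening: 0.0855
t: 20.78
position: [0.437, 0.3529, 0.0668]
orientation: [-89.9, -0.1, 0.0]
ft_force: [-0.3, -0.8, 6.6]
opening: 0.0515
t: 21.37
position: [0.4368, 0.3529, 0.1661]
orientation: [-89.9, -0.1, 0.0]
ft_force: [0.2, -0.1, -2.8]
opening: 0.0515
```

```bash
python3 -m handwheel '[[[0,0,-1,0,0,0],[0,0,-1,0,0,0],[0,0,-1,0,0,0],[0,0,-1,0,0,0],[0,0,-1,0,0,0],[0,0,-1,0,0,0],[0,0,-1,0,0,0],[0,0,-1,0,0,0],[0,0,-1,0,0,0],[0,0,-1,0,0,0],[0,0,-1,0,0,0],[0,0,-1,0,0,0],[0,0,-1,0,0,0],[0,0,-1,0,0,0],[0,0,-1,0,0,0],[0,0,-1,0,0,0],[0,0,-1,0,0,0],[0,0,-1,0,0,0],[0,0,-1,0,0,0],[0,0,-1,0,0,0]]]'
python3 -m handwheel '[[[1,0,-0.15,0,0,0],[1,0,0,0,0,0],[1,0,0,0,0,0],[1,0,0,0,0,0],[1,0,0,0,0,0],[0.86,0,0,0,0,0],[0,0,0,0,0,0],[0,0,0,0,0,0],[0,0,0,0,0,0]]]'
```

```text
t: 23.03
position: [0.4354, -0.0482, 0.1636]
orientation: [-89.9, 0.1, -0.0]
ft_force: [0.8, -0.4, -1.9]
opening: 0.0508
t: 23.78
position: [0.5523, -0.0502, 0.1639]
orientation: [-90.0, 0.1, 0.0]
ft_force: [-0.2, -0.4, -2.2]
opening: 0.0512
```

```bash
python3 -m handwheel '[[[0.08,0.5,0,0,0,0],[0,0.5,0,0,0,0],[0,0.5,0,0,0,0],[0,0.5,0,0,0,0],[0,0.25,0,0,0,0],[0,0.15,0,0,0,0],[0,0.15,0,0,0,0],[0,0,0,0,0,0],[0,0,0,0,0,0],[0,0,0,0,0,0]]]'
python3 -m handwheel '[[[0,0.1,0,0,0,0],[0,0.1,0,0,0,0],[0,0,0,0,0,0],[0,0,0,0,0,0],[0,0,0,0,0,0]]]'
```

```text
t: 24.62
position: [0.5553, -0.0506, 0.1148]
orientation: [-90.0, -0.1, -0.0]
ft_force: [-0.2, -0.7, -4.0]
opening: 0.0508
t: 25.03
position: [0.555, -0.0505, 0.1103]
orientation: [-90.0, -0.0, -0.0]
ft_force: [-0.3, -0.5, -2.6]
opening: 0.051
```

```bash
python3 -m handwheel '[[[0,0.1,0,0,0,0],[0,0,0,0,0,0],[0,0,0,0,0,0]]]'
python3 -m handwheel '[[[0,0,0,0,0,0],[0,0,0,0,0,0],[0,0,0,0,0,0],[0,0,0,0,0,0],[0,0,0,0,0,0],[0,0,0,0,0,0],[0,-0.5,0,0,0,0],[0,-1,0,0,0,0],[0,-1,0,0,0,0],[0,-1,0,0,0,0],[0,-1,0,0,0,0],[-1,-1,0,0,0,0],[-1,0,0,0,0,0],[-1,0,1,0,0,0],[-1,0,1,0,0,0],[-1,0,1,0,0,0],[-0.5,0,1,0,0,0],[0,0,1,0,0,0],[0,0,1,0,0,0],[0,0,1,0,0,0]]]' 1
python3 - <<'E'
from h import *
print(ctrl.sense()["position"])
t=cam("top");crop(t,260,120,560,400,2,"pics/p4.png");c=cam("scene");cv2.imwrite("pics/p4s.png",c["image"][...,::-1])
E
```

```text
t: 25.28
position: [0.5553, -0.0506, 0.1089]
orientation: [-90.0, -0.1, -0.0]
ft_force: [-0.3, 0.8, 2.1]
opening: 0.0515
t: 26.95
position: [0.4449, 0.0904, 0.2194]
orientation: [-90.0, -0.1, -0.0]
ft_force: [0.3, -0.3, 0.2]
opening: 0.0853
[0.4448899  0.09040762 0.21944633]
```

View pics/p4.png

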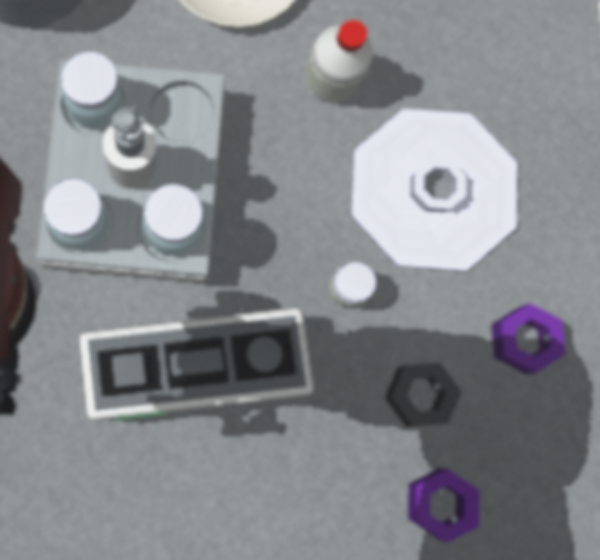

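```bash
python3 -m handwheel '[[[0,0,-1,0,0,0],[0,0,-1,0,0,0],[0,0,-1,0,0,0],[0,0,-1,0,0,0],[0,0,-1,0,0,0],[0,0,-1,0,0,0],[0,0,-1,0,0,0],[0,0,-1,0,0,0],[0,0,-1,0,0,0],[0,0,-1,0,0,0],[0,0,-1,0,0,0],[0,0,-1,0,0,0],[0,0,-1,0,0,0],[0.5,0,-1,0,0,0],[1,0,-1,0,0,0],[1,0,-1,0,0,0],[1,0,-1,0,0,0],[1,0,-1,0,0,0],[1,0,-1,0,0,0],[1,0,-1,0,0,0]]]'
python3 -m handwheel '[[[1,0.5,-1,0,0,0],[0.15,1,0,0,1,0],[0,1,0,0,0.1,0],[0,1,0,0,0,0],[0,1,0,0,0,0],[0,1,0,0,0,0],[0,0,0,0,0,0],[0,0,0,0,0,0],[0,0,0,0,0,0]]]'
```

```text
t: 28.72
position: [0.5755, -0.3122, 0.2187]
orientation: [-90.0, -0.0, -0.0]
ft_force: [0.1, -0.8, 0.6]
opening: 0.0857
t: 29.47
position: [0.5983, -0.3312, 0.11]
orientation: [-90.0, -0.1, -6.6]
ft_force: [-0.0, -1.4, 0.6]
opening: 0.0854
```

```bash
python3 -m handwheel '[[[0,1,0.05,0,0,0],[0,1,0,0,0,0],[0,1,0,0,0,0],[0,0.8,0,0,0,0],[0,0.4,0,0,0,0],[0,0.2,0,0,0,0],[0,0,0,0,0,0],[0,0,0,0,0,0]]]'
python3 -m handwheel '[[[0,0,0,0,0,0],[0,0,0,0,0,0],[0,0,0,0,0,0],[0,0,0,0,0,0],[0,0,0,0,0,0],[0,0,0,0,0,0],[0,0,0,0,0,0],[0,0,0,0,0,0],[0,0,0,0,0,0],[0,0,0,0,0,0]]]' -1
```

```text
t: 30.13
position: [0.5988, -0.3301, 0.0219]
orientation: [-90.1, -0.1, -6.6]
ft_force: [0.1, 0.7, 0.6]
opening: 0.0854
t: 30.97
position: [0.5987, -0.33, 0.0217]
orientation: [-90.1, -0.1, -6.6]
ft_force: [-0.9, 0.3, 5.6]
opening: 0.0501
```

```bash
python3 -m handwheel '[[[0,-0.5,0,0,0,0],[0,-1,0,0,0,0],[0,-1,0,0,0,0],[0,-1,0,0,0,0],[0,-1,0,0,0,0],[0,-1,0,0,0,0],[0,-1,0,0,0,0],[0,-1,0,0,0,0],[0,-1,0,0,0,0],[0,-1,0,0,0,0],[0,-1,0,0,0,0],[0,-0.3,0,0,0,0],[0,0,0,0,0,0]]]'
python3 -m handwheel '[[[0,0,1,0,0,0],[-0.05,0,1,0,0,0],[-0.05,0,1,0,0,0],[-0.05,0,1,0,0,0],[-0.05,0,1,0,0,0],[-0.05,0,1,0,0,0],[-0.05,0,1,0,0,0],[-0.05,0,1,0,0,0],[-0.05,0,1,0,0,0],[-0.05,0,1,0,0,0],[-0.05,0,1,0,0,0],[-0.05,0,1,0,0,0],[-0.05,0,1,0,0,0],[-0.05,0,0.9,0,0,0],[-0.05,0,0.7,0,0,0],[-0.02,0,0.35,0,0,0],[0,0,0,0,0,0],[0,0,0,0,0,0],[0,0,0,0,0,0]]]'
python3 - <<'E'
from h import *
s=ctrl.sense();p=s["position"];print(p,s["opening"])
c=cam("scene");crop(c,215,120,375,280,3.7,"pics/p5.png")
z=p[2]-.0217
print([proj(c,[p[0],p[1],z+h]).round(1).tolist() for h in (.006,.026)],proj(c,[.621,-.0114,.2]))
E
```

```text
t: 32.05
position: [0.5987, -0.33, 0.2384]
orientation: [-90.1, -0.1, -6.6]
ft_force: [0.1, 0.4, -3.6]
opening: 0.0505
t: 33.63
position: [0.6181, -0.0317, 0.236]
orientation: [-90.0, 0.0, -6.6]
ft_force: [-0.2, 0.1, -2.9]
opening: 0.0502
[ 0.61810856 -0.03172682  0.23597987] 0.050212778459945054
[[284.7, 206.2], [284.3, 199.0]] [288.16430074 218.58019055]
```

View pics/p5.png

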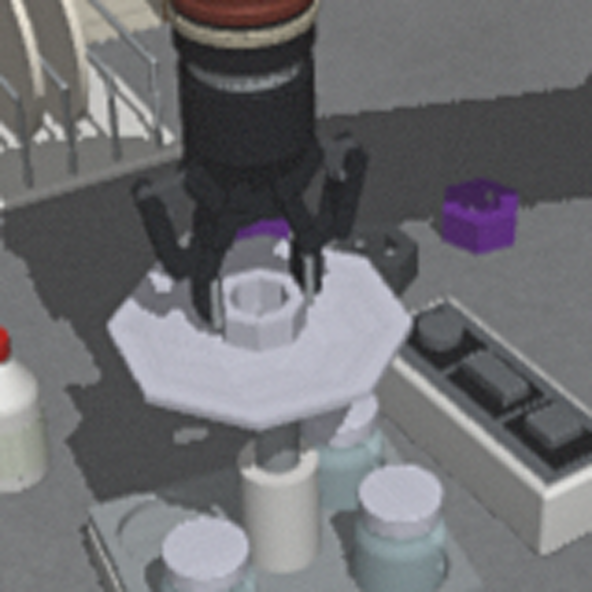

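```bash
python3 -m handwheel '[[[0.03,0,0.5,0,0,0],[0,0,0.5,0,0,0],[0,0.3,0,0,0,0],[0,0.2,0,0,0,0],[0,0,0,0,0,0],[0,0,0,0,0,0],[0,0,0,0,0,0]]]'
python3 -m handwheel '[[[0,0.3,0,0,0,0],[0,0.3,0,0,0,0],[0,0.3,0,0,0,0],[0,0,0,0,0,0],[0,0,0,0,0,0]]]'
```

```text
t: 34.27
position: [0.621, -0.0112, 0.2262]
orientation: [-90.0, 0.0, -6.6]
ft_force: [-0.2, -0.3, -3.6]
opening: 0.0504
t: 34.68
position: [0.6206, -0.011, 0.2075]
orientation: [-90.0, 0.1, -6.6]
ft_force: [0.3, 0.1, -3.3]
opening: 0.0505
```

```bash
python3 -m handwheel '[[[0,0.3,0,0,0,0],[0,0.3,0,0,0,0],[0,0.3,0,0,0,0],[0,0,0,0,0,0],[0,0,0,0,0,0]]]'
python3 -m handwheel '[[[0,0.3,0,0,0,0],[0,0.3,0,0,0,0],[0,0.3,0,0,0,0],[0,0.3,0,0,0,0],[0,0,0,0,0,0],[0,0,0,0,0,0],[0,0,0,0,0,0]]]'
```

```text
t: 35.1
position: [0.6207, -0.011, 0.1896]
orientation: [-90.0, 0.1, -6.6]
ft_force: [0.4, 0.9, -2.8]
opening: 0.0502
t: 35.68
position: [0.6211, -0.0111, 0.1664]
orientation: [-90.0, -0.0, -6.6]
ft_force: [-0.4, -1.0, -3.7]
opening: 0.05
```

Underside ≈ 145 mm; target 127 (TCP .1487).

```bash
python3 -m handwheel '[[[0,0.3,0,0,0,0],[0,0.3,0,0,0,0],[0,0.1,0,0,0,0],[0,0,0,0,0,0],[0,0,0,0,0,0]]]'
python3 -m handwheel '[[[0,0.1,0,0,0,0],[0,0.1,0,0,0,0],[0,0,0,0,0,0],[0,0,0,0,0,0],[0,0,0,0,0,0]]]'
```

```text
t: 36.1
position: [0.6209, -0.011, 0.152]
orientation: [-90.0, 0.0, -6.6]
ft_force: [-0.5, -0.2, -3.8]
opening: 0.0497
t: 36.52
position: [0.6213, -0.0111, 0.1487]
orientation: [-90.0, -0.0, -6.6]
ft_force: [0.2, 0.4, -0.8]
opening: 0.0501
```

```bash
python3 -m handwheel '[[[0,0,0,0,0,0],[0,0,0,0,0,0],[0,0,0,0,0,0],[0,0,0,0,0,0],[0,0,0,0,0,0],[0,0,0,0,0,0],[0,-0.5,0,0,0,0],[0,-1,0,0,0,0],[0,-1,0,0,0,0],[0,-1,0,0,0,0],[0,-1,0,0,0,0],[0,-0.5,0,0,-1,0],[0,0,0,0,-0.1,0],[0,0,0,0,0,0]]]' 1
python3 - <<'E'
from h import *
print(ctrl.sense()["position"])
t=cam("top");c=cam("scene")
a=crop(t,430,260,560,400,3);b=crop(c,215,140,365,290,2.6)
H=max(a.shape[0],b.shape[0]);pad=lambda i:cv2.copyMakeBorder(i,0,H-i.shape[0],0,0,0)
cv2.imwrite("pics/p6.png",cv2.hconcat([pad(a),pad(b)])[:,:800])
E
```

```text
t: 37.68
position: [0.6214, -0.0112, 0.2491]
orientation: [-90.0, -0.1, -0.1]
ft_force: [0.7, -0.2, -0.5]
opening: 0.0855
[ 0.62144871 -0.01116486  0.24911403]
```

View pics/p6.png

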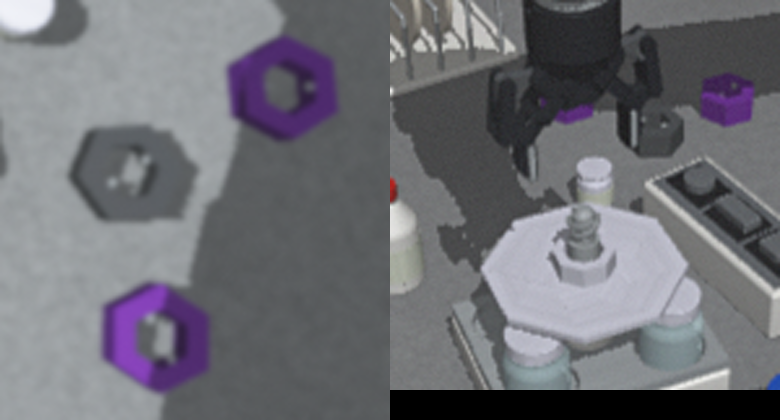

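```bash
python3 -m handwheel '[[[-0.8,0,-1,0,0,0],[-0.8,0,-1,0,0,0],[-0.8,0,-1,0,0,0],[-0.8,0,-1,0,0,0],[-0.8,0,-1,0,0,0],[-0.8,0,-1,0,0,0],[-0.8,0,-1,0,0,0],[-0.8,0,-1,0,0,0],[-0.8,0,-1,0,0,0],[-0.8,0,-1,0,0,0],[-0.8,0,-1,0,0,0],[-0.8,0,-1,0,0,0],[-0.8,0,-1,0,0,0],[-0.8,0,-1,0,0,0],[-0.7,0,-0.35,0,0,0],[0,1,0,0,0,0],[0,1,0,0,0,0],[0,1,0,0,0,0],[0,1,0,0,0,0],[0,1,0,0,0,0]]]'
python3 -m handwheel '[[[0,1,0,0,0,0],[0,0,0,0,0,0],[0,0,0,0,0,0],[0,0,0,0,0,0]]]'
python3 - <<'E'
from h import *
t=cam("top");c=cam("scene")
b=crop(c,270,130,390,230,5,"pics/p7.png")
E
```

```text
t: 39.45
position: [0.3825, -0.2974, 0.1461]
orientation: [-89.9, 0.1, -0.1]
ft_force: [-0.1, -0.3, 1.3]
opening: 0.0855
t: 39.78
position: [0.3831, -0.2981, 0.129]
orientation: [-90.0, -0.0, -0.1]
ft_force: [0.9, -0.4, 0.4]
opening: 0.0854
```

View pics/p7.png

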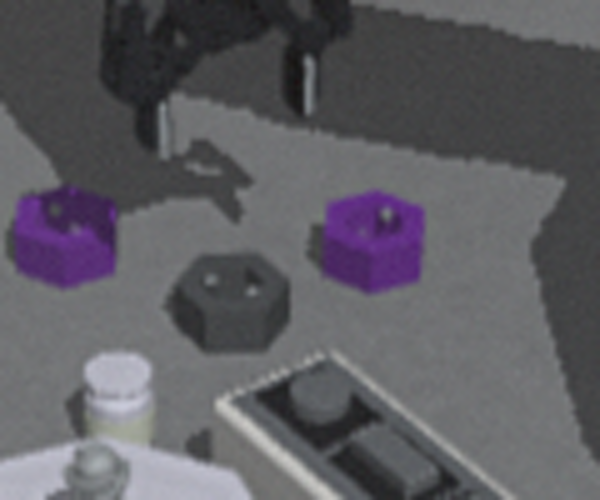

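```bash
python3 -m handwheel '[[[0,1,0,0,0,0],[0,1,0,0,0,0],[0,1,0,0,0,0],[0,1,0,0,0,0],[0,1,0,0,0,0],[0,0.5,0,0,0,0],[0,0.2,0,0,0,0],[0,0,0,0,0,0],[0,0,0,0,0,0]]]'
python3 -m handwheel '[[[0,0,0,0,0,0],[0,0,0,0,0,0],[0,0,0,0,0,0],[0,0,0,0,0,0],[0,0,0,0,0,0],[0,0,0,0,0,0],[0,0,0,0,0,0],[0,0,0,0,0,0],[0,0,0,0,0,0],[0,0,0,0,0,0]]]' -1
python3 - <<'E'
from h import *
c=cam("scene");print(proj(c,[.3835,-.2985,.03]))
E
```

```text
t: 40.63
position: [0.3836, -0.2987, 0.0155]
orientation: [-90.1, -0.1, -0.0]
ft_force: [-0.4, -1.1, 0.1]
opening: 0.0853
t: 41.47
position: [0.3838, -0.2989, 0.016]
orientation: [-90.1, -0.1, 0.0]
ft_force: [-1.2, 1.3, 7.9]
opening: 0.0592
[315.31778348 185.03998953]
```

```bash
python3 -m handwheel '[[[0,-0.5,0,0,0,0],[0,-1,0,0,0,0],[0,-1,0,0,0,0],[0,-1,0,0,0,0],[0,-1,0,0,0,0],[0,-1,0,0,0,0],[0,-1,0,0,0,0],[0,-1,0,0,0,0],[0,-1,0,0,0,0],[0,-1,0,0,0,0],[0,-1,0,0,0,0],[0,-0.5,0,0,0,0],[0,0,0,0,0,0]]]'
python3 -m handwheel '[[[0.8,0,1,0,0,0],[0.8,0,1,0,0,0],[0.8,0,1,0,0,0],[0.8,0,1,0,0,0],[0.8,0,1,0,0,0],[0.8,0,1,0,0,0],[0.8,0,1,0,0,0],[0.8,0,1,0,0,0],[0.8,0,1,0,0,0],[0.8,0,1,0,0,0],[0.8,0,1,0,0,0],[0.8,0,1,0,0,0],[0.8,0,1,0,0,0],[0.8,0,0.9,0,0,0],[0.4,0,0.4,0,0,0],[0.25,0,0.1,0,0,0],[0,0,0,0,0,0],[0,0,0,0,0,0],[0,0,0,0,0,0]]]'
```

```text
t: 42.6
position: [0.3837, -0.2989, 0.2371]
orientation: [-90.2, -0.1, -0.0]
ft_force: [-0.3, -0.2, -1.7]
opening: 0.0592
t: 44.18
position: [0.6195, -0.0108, 0.234]
orientation: [-90.0, 0.0, -0.1]
ft_force: [-0.8, -0.3, -1.9]
opening: 0.0591
```

```bash
python3 -m handwheel '[[[0.08,0.3,0,0,0,0],[0,0.3,0,0,0,0],[0,0.3,0,0,0,0],[0,0.3,0,0,0,0],[0,0.3,0,0,0,0],[0,0,0,0,0,0],[0,0,0,0,0,0],[0,0,0,0,0,0]]]'
python3 -m handwheel '[[[0,0.2,0,0,0,0],[0,0.2,0,0,0,0],[0,0.2,0,0,0,0],[0,0.1,0,0,0,0],[0,0,0,0,0,0],[0,0,0,0,0,0],[0,0,0,0,0,0]]]'
```

```text
t: 44.85
position: [0.6208, -0.0108, 0.2031]
orientation: [-90.1, 0.1, -0.0]
ft_force: [-2.9, -5.1, -5.4]
opening: 0.0595
t: 45.43
position: [0.6213, -0.0112, 0.1901]
orientation: [-90.1, 0.0, -0.1]
ft_force: [-2.1, -7.1, -0.7]
opening: 0.0592
```

```bash
python3 -m handwheel '[[[-0.02,0,-0.1,0,0,0],[0,0,0,0,0,0],[0,0,0,0,0,0],[0,0,0,0,0,0]]]'
python3 -m handwheel '[[[0,0.1,0,0,0,0],[0,0.1,0,0,0,0],[0,0,0,0,0,0],[0,0,0,0,0,0],[0,0,0,0,0,0]]]'
```

```text
t: 45.77
position: [0.6213, -0.0118, 0.1902]
orientation: [-90.0, -0.0, 0.0]
ft_force: [0.3, -0.4, -1.1]
opening: 0.059
t: 46.18
position: [0.6212, -0.012, 0.1862]
orientation: [-90.0, 0.0, 0.0]
ft_force: [-0.7, -0.7, -2.2]
opening: 0.0591
```

```bash
python3 -m handwheel '[[[0,0.1,0,0,0,0],[0,0.1,0,0,0,0],[0,0,0,0,0,0],[0,0,0,0,0,0],[0,0,0,0,0,0]]]'
python3 -m handwheel '[[[0,0.1,0,0,0,0],[0,0.1,0,0,0,0],[0,0,0,0,0,0],[0,0,0,0,0,0],[0,0,0,0,0,0]]]'
```

```text
t: 46.6
position: [0.6213, -0.0122, 0.1822]
orientation: [-90.0, -0.0, -0.0]
ft_force: [0.7, -1.2, -2.4]
opening: 0.0591
t: 47.02
position: [0.6212, -0.0122, 0.1782]
orientation: [-90.0, 0.0, -0.0]
ft_force: [-0.3, -2.4, -1.7]
opening: 0.0589
```

```bash
python3 -m handwheel '[[[0,0.1,0,0,0,0],[0,0,0,0,0,0],[0,0,0,0,0,0],[0,0,0,0,0,0]]]'
python3 -m handwheel '[[[0,0.1,0,0,0,0],[0,0,0,0,0,0],[0,0,0,0,0,0],[0,0,0,0,0,0]]]'; python3 -c "
from rig import ctrl
print(ctrl.sense()['torque'])"
```

```text
t: 47.35
position: [0.6213, -0.0121, 0.1762]
orientation: [-90.0, -0.0, -0.0]
ft_force: [1.1, -3.1, -1.9]
opening: 0.0592
t: 47.68
position: [0.6216, -0.0121, 0.1752]
orientation: [-90.0, -0.1, 0.0]
ft_force: [-0.3, -1.2, 4.9]
opening: 0.0595
[-0.26454073  0.16507097 -0.06041903]
```

```bash
python3 -m handwheel '[[[0,0,0,0,0.5,0],[0,0.01,0,0,0.5,0],[0,0.01,0,0,0.5,0],[0,0.01,0,0,0.5,0],[0,0,0,0,0,0],[0,0,0,0,0,0]]]'; python3 -c "
from rig import ctrl
print(ctrl.sense()['torque'])"
```

```text
t: 48.18
position: [0.6218, -0.0124, 0.1748]
orientation: [-90.0, -0.1, -12.0]
ft_force: [-0.5, -2.3, 6.3]
opening: 0.0591
[-0.56476916  0.04318556 -0.02389548]
```

```bash
python3 -m handwheel '[[[0,0.01,0,0,0.5,0],[0,0.01,0,0,0.5,0],[0,0.01,0,0,0.5,0],[0,0.01,0,0,0.5,0],[0,0.01,0,0,0.5,0],[0,0.01,0,0,0.5,0],[0,0,0,0,0,0],[0,0,0,0,0,0]]]'; python3 -c "
from rig import ctrl
print(ctrl.sense()['torque'])"
```

```text
t: 48.85
position: [0.621, -0.0127, 0.1738]
orientation: [-90.1, -0.0, -30.0]
ft_force: [-6.0, -5.2, 9.6]
opening: 0.0585
[-0.90121747  1.14812821  0.07588746]
```

```bash
python3 -m handwheel '[[[0,0,0,0,0,0],[0,0,0,0,0,0],[0,0,0,0,0,0],[0,0,0,0,0,0],[0,0,0,0,0,0],[0,0,0,0,0,0]]]' 1
python3 - <<'E'
from h import *
s=ctrl.sense();print(s["position"],s["ft_force"],s["torque"])
c=cam("scene");crop(c,240,190,330,270,8,"pics/p8.png")
for z in (.153,.1595,.165): print(z,[proj(c,[.621,-.0114,z+h]).round(1).tolist() for h in (0,.03)])
E
```

```text
t: 49.35
position: [0.6212, -0.0119, 0.1723]
orientation: [-90.0, 0.0, -30.0]
ft_force: [-0.0, -0.3, -0.1]
opening: 0.086
[ 0.62122203 -0.01191157  0.17230769] [-0.03460898 -0.30406441 -0.09762397] [0.02358415 0.01001836 0.01798082]
0.153 [[288.9, 234.6], [288.4, 224.5]]
0.1595 [[288.8, 232.4], [288.3, 222.2]]
0.165 [[288.7, 230.6], [288.2, 220.3]]
```

View pics/p8.png

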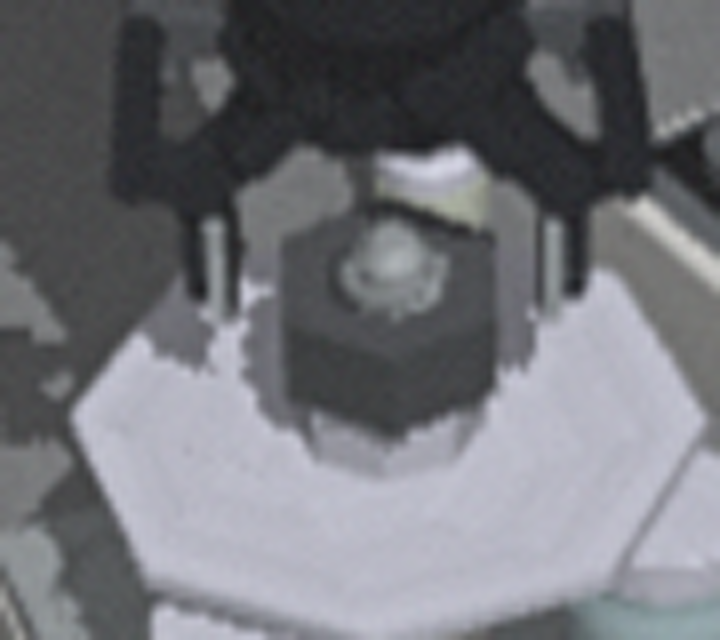

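```bash
python3 - <<'E'
from h import *
c=cam("scene")
P=lambda a,r,z:proj(c,[.621+r*np.cos(a),-.0114+r*np.sin(a),z])
cr=lambda q:((q-np.array([240,190])+.5)*8-.5).round(0).tolist()
for z in (.153,.157,.159,.161,.163): print(z,*[(cr(P(np.radians(a),.03464,z)),cr(P(np.radians(a),.03464,z+.03))) for a in (0,60,120)])
print("hub top front",cr(P(np.radians(57),.0276,.153)),"plate corners",[cr(P(np.radians(a),.092,.133)) for a in (-29.2,15.8,60.8,105.8,150.8)],"stud tip",cr(P(0,0,.2)))
E
```

```text
0.153 ([287.0, 401.0], [281.0, 319.0]) ([391.0, 440.0], [387.0, 359.0]) ([499.0, 399.0], [497.0, 318.0])
0.157 ([286.0, 390.0], [280.0, 308.0]) ([391.0, 430.0], [387.0, 348.0]) ([499.0, 388.0], [497.0, 307.0])
0.159 ([286.0, 385.0], [280.0, 303.0]) ([390.0, 424.0], [386.0, 343.0]) ([499.0, 383.0], [496.0, 302.0])
0.161 ([285.0, 379.0], [280.0, 297.0]) ([390.0, 419.0], [386.0, 337.0]) ([499.0, 378.0], [496.0, 296.0])
0.163 ([285.0, 374.0], [279.0, 292.0]) ([390.0, 414.0], [386.0, 331.0]) ([498.0, 372.0], [496.0, 290.0])
hub top front [387.0, 424.0] plate corners [[78.0, 418.0], [158.0, 571.0], [392.0, 635.0], [628.0, 563.0], [715.0, 407.0]] stud tip [389.0, 232.0]
```

```bash
cat > nz.py <<'E'
from h import *
# nut underside height at 3 points of its silhouette, from dark->light edge under it in the scene view
def meas():
    s=ctrl.sense();c=cam("scene");g=cv2.cvtColor(c["image"],cv2.COLOR_RGB2GRAY).astype(float)
    yaw=np.radians(s["orientation"][2]); ks=yaw+np.radians(30+60*np.arange(6))
    hexp=lambda z:np.array([proj(c,[.621+.03464*np.cos(a),-.0114+.03464*np.sin(a),z]) for a in ks])
    out=[]
    for u in np.arange(279,300,2):
        col=g[215:260,u]; col=cv2.GaussianBlur(col[:,None],(1,3),0)[:,0]
        best=[]
        i=[k for k in range(8,44) if col[k]<115<=col[k+1]]
        if not i: out.append((u,None));continue
        v=215+i[0]+(115-col[i[0]])/(col[i[0]+1]-col[i[0]])
        def low(z):
            h=hexp(z);m=-1
            for a,b in zip(h,np.roll(h,-1,0)):
                if min(a[0],b[0])<=u<=max(a[0],b[0]) and a[0]!=b[0]: m=max(m,a[1]+(b[1]-a[1])*(u-a[0])/(b[0]-a[0]))
            return m
        zs=np.linspace(.14,.18,41);out.append((int(u),round(1e3*float(np.interp(-v,[-low(z) for z in zs],zs)),1)))
    print("yaw",round(s["orientation"][2],1),"F",np.round(s["ft_force"],1),"Tz",round(s["torque"][2],2),"zmm",out)
if __name__=="__main__": meas()
E
python3 nz.py
python3 -m handwheel '[[[0,0,0,0,0,0],[0,0,0,0,0,0],[0,0,0,0,0,0],[0,0,0,0,0,0]]]' 0.5
python3 nz.py
python3 -m handwheel '[[[0,0,0,0,-1,0],[0,0,0,0,-1,0],[0,0,0,0,-1,0],[0,0,0,0,0,0],[0,0,0,0,0,0]]]'
python3 nz.py
```

```text
yaw -30.0 F [ 0.5 -0.5 -0.8] Tz -0.01 zmm [(279, 152.1), (281, 151.0), (283, 152.0), (285, 180.0), (287, 151.1), (289, 152.1), (291, 154.9), (293, 153.3), (295, 154.2), (297, 152.6), (299, 150.7)]
t: 49.83
position: [0.6213, -0.0121, 0.1725]
orientation: [-90.0, 0.0, -30.0]
ft_force: [1.2, -0.3, 0.5]
opening: 0.064
yaw -30.0 F [ 1.2 -0.3  0.5] Tz 0.01 zmm [(279, 152.3), (281, 151.2), (283, 152.1), (285, 180.0), (287, 151.3), (289, 152.1), (291, 154.7), (293, 153.4), (295, 154.1), (297, 152.8), (299, 150.7)]
t: 50.3
position: [0.6213, -0.0121, 0.1726]
orientation: [-90.0, -0.0, -12.2]
ft_force: [-0.1, -1.1, 1.2]
opening: 0.0638
yaw -12.2 F [-0.1 -1.1  1.2] Tz -0.04 zmm [(279, 154.1), (281, 153.0), (283, 153.2), (285, 180.0), (287, 151.5), (289, 149.9), (291, 152.6), (293, 156.7), (295, 156.1), (297, 152.9), (299, 150.6)]
```

```bash
for k in 1; do :; done; python3 -m handwheel '[[[0,0,0,0,-1,0],[0,0,0,0,-1,0],[0,0,0,0,-1,0],[0,0,0,0,0,0],[0,0,0,0,0,0]]]' >/dev/null; python3 nz.py
python3 -m handwheel '[[[0,0,0,0,-1,0],[0,0,0,0,-1,0],[0,0,0,0,-1,0],[0,0,0,0,0,0],[0,0,0,0,0,0]]]' >/dev/null; python3 nz.py
python3 -m handwheel '[[[0,0,0,0,-1,0],[0,0,0,0,-1,0],[0,0,0,0,-1,0],[0,0,0,0,0,0],[0,0,0,0,0,0]]]' >/dev/null; python3 nz.py
python3 -c "
from h import *
crop(cam('scene'),240,190,330,270,8,'pics/p9.png')"
```

```text
yaw 5.7 F [ 0.4 -0.7 -0. ] Tz -0.03 zmm [(279, 142.4), (281, 152.9), (283, 156.2), (285, 155.9), (287, 155.9), (289, 154.9), (291, 154.2), (293, 152.0), (295, 153.0), (297, 156.0), (299, 155.3)]
yaw 23.7 F [ 0.6  0.3 -0.4] Tz 0.02 zmm [(279, 152.5), (281, 180.0), (283, 180.0), (285, 153.5), (287, 158.2), (289, 159.2), (291, 157.5), (293, 155.1), (295, 155.1), (297, 151.8), (299, 153.1)]
yaw 41.7 F [ 5.3 -2.8 -1.1] Tz -0.77 zmm [(279, 146.2), (281, 154.1), (283, 154.7), (285, 180.0), (287, 154.1), (289, 156.0), (291, 160.2), (293, 160.7), (295, 158.3), (297, 155.7), (299, 151.5)]
```

View pics/p9.png

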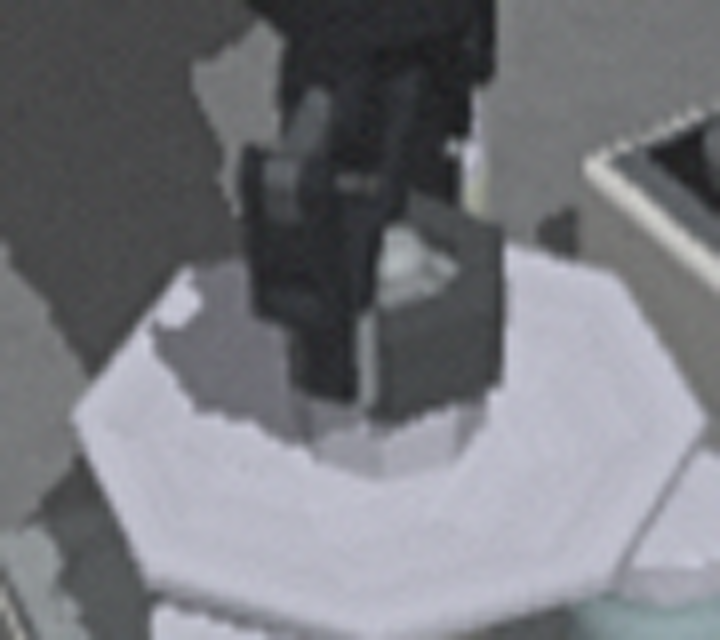

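```bash
for k in 1; do :; done; python3 -m handwheel '[[[0,0,0,0,-1,0],[0,0,0,0,-1,0],[0,0,0,0,0,0],[0,0,0,0,0,0]]]'|tail -3 ; python3 nz.py
python3 -m handwheel '[[[0,0,0,0,-1,0],[0,0,0,0,-1,0],[0,0,0,0,0,0],[0,0,0,0,0,0]]]' |tail -3; python3 nz.py
```

```text
orientation: [-90.4, 0.0, 53.7]
ft_force: [8.9, -11.8, 1.9]
opening: 0.0643
yaw 53.7 F [  8.9 -11.8   1.9] Tz 0.03 zmm [(279, 146.6), (281, 155.9), (283, 156.2), (285, 157.9), (287, 159.1), (289, 158.5), (291, 155.8), (293, 161.0), (295, 161.4), (297, 157.6), (299, 151.4)]
orientation: [-90.6, 0.1, 65.5]
ft_force: [18.4, -17.5, -4.9]
opening: 0.0643
yaw 65.5 F [ 18.4 -17.5  -4.9] Tz -1.05 zmm [(279, 156.6), (281, 155.0), (283, 160.8), (285, 159.9), (287, 160.0), (289, 161.1), (291, 180.0), (293, 159.1), (295, 162.4), (297, 164.5), (299, 158.9)]
```

```bash
python3 -m handwheel '[[[0,0,0,0,0,0],[0,0,0,0,0,0],[0,0,0,0,0,0],[0,0,0,0,0,0],[0,0,0,0,0,0]]]' 1 
python3 nz.py
python3 -c "
from h import *
crop(cam('scene'),240,190,330,270,8,'pics/p10.png')"
```

```text
t: 52.98
position: [0.621, -0.0117, 0.1723]
orientation: [-90.0, -0.0, 66.0]
ft_force: [0.5, 0.1, -0.2]
opening: 0.0856
yaw 66.0 F [ 0.5  0.1 -0.2] Tz 0.05 zmm [(279, 143.0), (281, 157.0), (283, 145.8), (285, 168.3), (287, 151.6), (289, 151.0), (291, 153.4), (293, 159.2), (295, 162.4), (297, 164.4), (299, 155.9)]
```

View pics/p10.png

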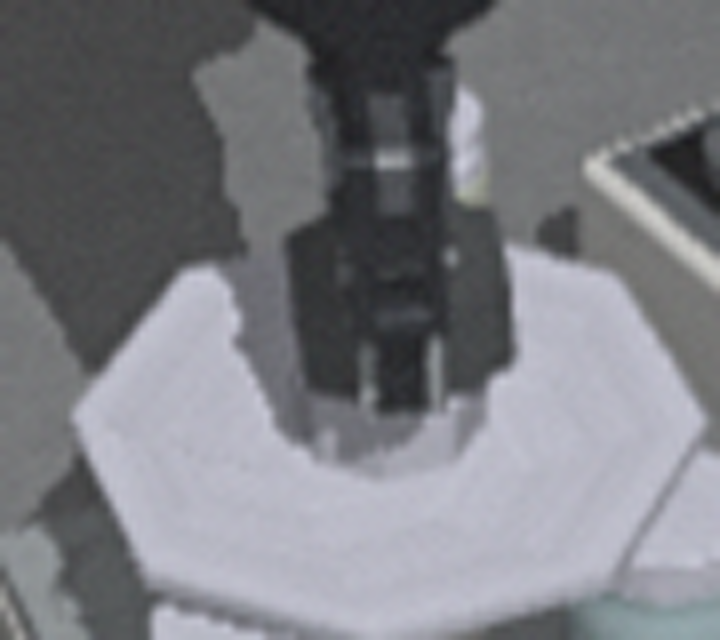

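```bash
python3 -m handwheel '[[[0,0,0,0,1,0],[0,0,0,0,1,0],[0,0,0,0,1,0],[0,0,0,0,1,0],[0,0,0,0,1,0],[0,0,0,0,1,0],[0,0,0,0,1,0],[0,0,0,0,1,0],[0,0,0,0,1,0],[0,0,0,0,1,0],[0,0,0,0,0,0],[0,0,0,0,0,0]]]' 1; python3 nz.py 
python3 -m handwheel '[[[0,0,0,0,0,0],[0,0,0,0,0,0],[0,0,0,0,0,0],[0,0,0,0,0,0],[0,0,0,0,0,0],[0,0,0,0,0,0],[0,0,0,0,0,0],[0,0,0,0,0,0]]]' -1;python3 nz.py
python3 -m handwheel '[[[0,-0.1,0,0,0,0],[0,-0.1,0,0,0,0],[0,-0.1,0,0,0,0],[0,-0.1,0,0,0,0],[0,0,0,0,0,0],[0,0,0,0,0,0]]]';python3 nz.py
```

```text
t: 54.08
position: [0.6212, -0.0119, 0.1725]
orientation: [-90.0, 0.0, 6.2]
ft_force: [-1.0, 0.3, 0.3]
opening: 0.0855
yaw 6.2 F [-1.   0.3  0.3] Tz -0.0 zmm [(279, 157.6), (281, 163.1), (283, 165.6), (285, 162.5), (287, 159.6), (289, 158.6), (291, 157.5), (293, 159.6), (295, 160.5), (297, 164.4), (299, 156.2)]
t: 54.8
position: [0.6208, -0.0126, 0.1734]
orientation: [-90.1, 0.0, 6.1]
ft_force: [-5.1, -2.7, 6.6]
opening: 0.0665
yaw 6.1 F [-5.1 -2.7  6.6] Tz 0.2 zmm [(279, 157.6), (281, 163.5), (283, 163.6), (285, 160.1), (287, 160.1), (289, 158.7), (291, 160.3), (293, 160.9), (295, 163.7), (297, 165.5), (299, 159.1)]
t: 55.35
position: [0.6216, -0.0118, 0.181]
orientation: [-90.0, -0.1, 6.0]
ft_force: [-0.6, -0.5, -1.5]
opening: 0.0666
yaw 6.0 F [-0.6 -0.5 -1.5] Tz 0.02 zmm [(279, 162.1), (281, 166.0), (283, 166.6), (285, 165.3), (287, 162.5), (289, 162.2), (291, 164.2), (293, 166.2), (295, 169.1), (297, 171.8), (299, 167.6)]
```

```bash
python3 -m handwheel '[[[0,0,0,0,-1,0],[0,0,0,0,-1,0],[0,0,0,0,-1,0],[0,0,0,0,-1,0],[0,0,0,0,-0.3,0],[0,0,0,0,0,0],[0,0.1,0,0,0,0],[0,0.1,0,0,0,0],[0,0,0,0,0,0],[0,0,0,0,0,0]]]';python3 nz.py
python3 -m handwheel '[[[0,0.1,0,0,0,0],[0,0.1,0,0,0,0],[0,0,0,0,0,0],[0,0,0,0,0,0]]]';python3 nz.py
```

```text
t: 56.23
position: [0.6213, -0.0119, 0.1763]
orientation: [-90.0, -0.0, 31.8]
ft_force: [0.7, 0.4, -2.1]
opening: 0.0666
yaw 31.8 F [ 0.7  0.4 -2.1] Tz -0.02 zmm [(279, 153.2), (281, 154.7), (283, 180.0), (285, 161.9), (287, 164.1), (289, 165.8), (291, 163.6), (293, 161.6), (295, 160.1), (297, 160.3), (299, 163.3)]
t: 56.62
position: [0.6217, -0.012, 0.1746]
orientation: [-90.1, -0.1, 31.8]
ft_force: [-3.8, 2.8, 11.8]
opening: 0.0668
yaw 31.8 F [-3.8  2.8 11.8] Tz 0.01 zmm [(279, 143.8), (281, 155.9), (283, 180.0), (285, 161.3), (287, 163.7), (289, 165.5), (291, 163.3), (293, 161.0), (295, 158.9), (297, 159.4), (299, 161.1)]
```

```bash
python3 -m handwheel '[[[0,0,0,0,0,0],[0,0,0,0,0,0],[0,0,0,0,0,0],[0,0,0,0,0,0],[0,0,0,0,0,0],[0,0,0,0,0,0]]]' 1;python3 nz.py
python3 -m handwheel '[[[0,0.05,0,0,1,0],[0,0.05,0,0,1,0],[0,0,0,0,0.6,0],[0,0,0,0,0,0],[0,0,0,0,0,0]]]' 1;python3 nz.py
python3 -m handwheel '[[[0,0,0,0,0,0],[0,0,0,0,0,0],[0,0,0,0,0,0],[0,0,0,0,0,0],[0,0,0,0,0,0],[0,0,0,0,0,0],[0,0,0,0,0,0],[0,0,0,0,0,0]]]' -1;python3 nz.py
```

```text
t: 57.17
position: [0.6212, -0.0121, 0.1723]
orientation: [-90.0, 0.0, 31.8]
ft_force: [0.5, 0.4, -0.2]
opening: 0.0853
yaw 31.8 F [ 0.5  0.4 -0.2] Tz 0.01 zmm [(279, 144.8), (281, 180.0), (283, 180.0), (285, 160.7), (287, 163.2), (289, 165.0), (291, 162.8), (293, 160.4), (295, 158.0), (297, 156.0), (299, 160.5)]
t: 57.63
position: [0.6213, -0.0121, 0.1705]
orientation: [-90.0, 0.0, 16.3]
ft_force: [-0.6, 0.2, -0.6]
opening: 0.0858
yaw 16.3 F [-0.6  0.2 -0.6] Tz -0.01 zmm [(279, 157.3), (281, 156.2), (283, 158.1), (285, 163.7), (287, 163.0), (289, 161.9), (291, 161.0), (293, 159.8), (295, 158.8), (297, 157.7), (299, 163.8)]
t: 58.35
position: [0.6217, -0.012, 0.1715]
orientation: [-90.0, -0.1, 16.3]
ft_force: [-0.2, 1.3, 4.4]
opening: 0.062
yaw 16.3 F [-0.2  1.3  4.4] Tz -0.04 zmm [(279, 180.0), (281, 154.3), (283, 158.1), (285, 161.3), (287, 163.0), (289, 161.9), (291, 161.2), (293, 159.9), (295, 158.9), (297, 158.1), (299, 164.3)]
```

```bash
cat > prof.py <<'E'
from h import *
c=cam("scene");g=cv2.cvtColor(c["image"],cv2.COLOR_RGB2GRAY).astype(float)
r=[]
for u in range(272,308):
    col=g[215:262,u];i=[k for k in range(4,45) if col[k]<115<=col[k+1]]
    r.append((u,round(215+i[0]+(115-col[i[0]])/(col[i[0]+1]-col[i[0]]),1) if i else 0))
print(*["%d:%.1f"%q for q in r])
print("mid-face gray v=230",*g[230,272:308].astype(int))
E
python3 -m handwheel '[[[0,0,0,0,0,0],[0,0,0,0,0,0],[0,0,0,0,0,0],[0,0,0,0,0,0],[0,0,0,0,0,0],[0,0,0,0,0,0]]]' 1; python3 prof.py
python3 - <<'E'
from h import *
c=cam("scene")
for y in (0,15,30,45):
    print(y,[proj(c,[.621+.03464*np.cos(a),-.0114+.03464*np.sin(a),.160]).round(1).tolist() for a in np.radians(y+30+60*np.arange(-2,4))])
E
```

```text
t: 58.9
position: [0.6212, -0.0121, 0.1704]
orientation: [-90.0, 0.0, 16.2]
ft_force: [-0.9, 0.1, -0.8]
opening: 0.0856
272:238.3 273:238.5 274:239.0 275:228.5 276:227.5 277:242.6 278:239.6 279:239.2 280:239.4 281:240.5 282:242.2 283:222.6 284:222.7 285:221.6 286:219.1 287:240.7 288:241.0 289:240.6 290:240.5 291:240.5 292:219.1 293:240.4 294:221.5 295:222.0 296:239.8 297:240.1 298:239.6 299:238.2 300:235.4 301:233.5 302:232.0 303:221.8 304:220.6 305:220.2 306:220.2 307:220.4
mid-face gray v=230 43 47 96 125 131 72 50 56 64 77 80 77 79 78 77 78 75 78 79 78 74 74 74 71 73 66 60 60 59 57 57 88 175 187 184 184
0 [[281.7, 223.9], [273.6, 232.3], [280.6, 241.0], [296.1, 240.9], [304.0, 232.1], [296.7, 223.8]]
15 [[278.5, 225.4], [273.9, 234.9], [284.3, 242.0], [299.4, 239.2], [303.5, 229.6], [293.1, 222.9]]
30 [[276.0, 227.5], [275.2, 237.3], [288.3, 242.3], [301.9, 237.1], [302.1, 227.3], [289.3, 222.6]]
45 [[274.3, 229.8], [277.5, 239.4], [292.4, 241.9], [303.5, 234.7], [299.7, 225.3], [285.4, 222.9]]
```

```bash
python3 -m handwheel '[[[0,0,0,0,1,0],[0,0,0,0,1,0],[0,0,0,0,0.2,0],[0,0,0,0,0,0],[0,0,0,0,0,0]]]' 1; python3 prof.py
python3 -m handwheel '[[[0,0,0,0,0,0],[0,0,0,0,0,0],[0,0,0,0,0,0],[0,0,0,0,0,0],[0,0,0,0,0,0],[0,0,0,0,0,0],[0,0,0,0,0,0],[0,0,0,0,0,0]]]' -1;python3 prof.py
```

```text
t: 59.42
position: [0.6213, -0.012, 0.1705]
orientation: [-90.0, -0.0, 3.2]
ft_force: [0.0, -0.4, -0.5]
opening: 0.0854
272:224.5 273:232.9 274:237.8 275:239.2 276:240.3 277:242.9 278:238.8 279:239.3 280:239.5 281:240.5 282:242.2 283:222.6 284:222.8 285:221.5 286:225.8 287:240.7 288:241.1 289:240.6 290:240.5 291:240.5 292:219.2 293:240.5 294:221.5 295:222.0 296:239.7 297:240.0 298:239.4 299:238.3 300:235.4 301:233.5 302:231.9 303:221.9 304:221.5 305:222.1 306:222.8 307:222.4
mid-face gray v=230 136 99 62 51 54 55 57 56 68 79 81 79 79 76 76 80 77 78 81 77 72 73 75 71 73 69 60 61 59 55 54 91 177 189 188 186
t: 60.13
position: [0.6216, -0.0121, 0.1712]
orientation: [-90.0, -0.1, 3.0]
ft_force: [-0.2, -0.8, 5.6]
opening: 0.0601
272:240.1 273:240.7 274:241.1 275:240.0 276:226.6 277:225.4 278:234.6 279:239.2 280:239.6 281:240.6 282:242.2 283:222.7 284:222.7 285:221.7 286:241.4 287:240.7 288:241.1 289:240.7 290:240.5 291:240.5 292:219.2 293:240.4 294:221.5 295:222.0 296:239.9 297:240.1 298:239.4 299:238.1 300:235.3 301:233.5 302:232.0 303:230.5 304:223.8 305:223.5 306:220.8 307:220.4
mid-face gray v=230 42 42 49 68 112 135 98 64 67 77 77 80 76 77 79 76 77 80 80 76 73 75 76 68 72 66 61 59 62 58 54 90 176 188 187 187
```

```bash
python3 -m handwheel '[[[0,0,0,0,0,0],[0,0,0,0,0,0],[0,0,0,0,0,0],[0,0,0,0,1,0],[0,0,0,0,1,0],[0,0,0,0,1,0],[0,0,0,0,0,0]]]' 0.48;python3 nz.py
python3 -m handwheel '[[[0,0,0,0,1,0],[0,0,0,0,1,0],[0,0,0,0,1,0],[0,0,0,0,0,0]]]';python3 nz.py
```

```text
t: 60.77
position: [0.6212, -0.0117, 0.1701]
orientation: [-90.0, 0.0, -15.2]
ft_force: [0.1, 1.6, -0.5]
opening: 0.0632
yaw -15.2 F [ 0.1  1.6 -0.5] Tz 0.06 zmm [(279, 153.7), (281, 155.7), (283, 157.0), (285, 157.6), (287, 158.9), (289, 160.0), (291, 160.5), (293, 157.7), (295, 158.1), (297, 159.3), (299, 156.9)]
t: 61.15
position: [0.6198, -0.0145, 0.1702]
orientation: [-90.3, 0.0, -33.2]
ft_force: [-8.9, -12.2, 1.7]
opening: 0.0632
yaw -33.2 F [ -8.9 -12.2   1.7] Tz 0.24 zmm [(279, 158.0), (281, 160.5), (283, 160.4), (285, 159.9), (287, 162.7), (289, 160.8), (291, 161.3), (293, 160.3), (295, 161.5), (297, 164.2), (299, 160.0)]
```

```bash
sed -i 's/range(8,44)/range(17,32)/; s/print("yaw"/d={u:z for u,z in out if z};print("L %.1f M %.1f R %.1f"%tuple(np.median([d[u] for u in k if u in d] or [0]) for k in ((279,281,283,285),(285,287,289,291,293),(293,295,297,299))));print("yaw"/; s/,"zmm",out//' nz.py
python3 -m handwheel '[[[0,0,0,0,0,0],[0,0,0,0,0,0],[0,0,0,0,0,0],[0,0,0,0,0,0],[0,0,0,0,0,0]]]' 1|grep pos; python3 nz.py
python3 -m handwheel '[[[0,0,0,0,0,0],[0,0,0,0,0,0],[0,0,0,0,0,0],[0,0,0,0,0,0],[0,0,0,0,0,0],[0,0,0,0,0,0],[0,0,0,0,0,0],[0,0,0,0,0,0]]]' -1; python3 nz.py
```

```text
position: [0.6213, -0.0118, 0.1705]
L 160.1 M 161.0 R 160.9
yaw -32.9 F [-0.7 -1.  -0.2] Tz 0.03
t: 62.33
position: [0.621, -0.0118, 0.1708]
orientation: [-90.0, 0.0, -33.0]
ft_force: [-4.0, 1.4, 5.6]
opening: 0.063
L 160.2 M 160.8 R 160.9
yaw -33.0 F [-4.   1.4  5.6] Tz 0.1
```

```bash
python3 -m handwheel '[[[0,0,0,0,0,0],[0,0,0,0,0,0],[0,0,0,0,0,0],[0,0,0,0,-0.8,0],[0,0,0,0,0,0]]]' 1|grep pos
python3 -m handwheel '[[[0,0,0,0,0,0],[0,0,0,0,0,0],[0,0,0,0,0,0],[0,0,0,0,0,0],[0,0,0,0,0,0],[0,0,0,0,0,0],[0,0,0,0,0,0],[0,0,0,0,0,0]]]' -1; python3 nz.py
```

```text
position: [0.6214, -0.0122, 0.1704]
t: 63.47
position: [0.6208, -0.0118, 0.1702]
orientation: [-90.0, 0.1, -28.2]
ft_force: [-3.7, 2.1, 0.0]
opening: 0.0606
L 160.2 M 161.5 R 160.9
yaw -28.2 F [-3.7  2.1  0. ] Tz 0.08
```

```bash
python3 -m handwheel '[[[0,-0.1,0,0,0,0],[0,0,0,0,-1,0],[0,0,0,0,-1,0],[0,0,0,0,-1,0],[0,0,0,0,-1,0],[0,0,0,0,0,0],[0,0,0,0,0,0]]]'; python3 nz.py
python3 -m handwheel '[[[0,0.1,0,0,0,0],[0,0,0,0,0,0],[0,0,0,0,0,0],[0,0,0,0,0,0],[0,0,0,0,0,0],[0,0,0,0,0,0]]]' 1|grep pos; python3 nz.py
python3 -m handwheel '[[[0,0,0,0,0,0],[0,0,0,0,0,0],[0,0,0,0,0,0],[0,0,0,0,0,0],[0,0,0,0,0,0],[0,0,0,0,0,0],[0,0,0,0,0,0]]]' -1|grep open; python3 nz.py
```

```text
t: 64.1
position: [0.6217, -0.009, 0.1725]
orientation: [-89.7, -0.1, -4.0]
ft_force: [1.5, 15.7, -1.6]
opening: 0.059
L 160.3 M 161.9 R 164.1
yaw -4.0 F [ 1.5 15.7 -1.6] Tz 0.25
position: [0.6214, -0.0124, 0.1707]
L 159.1 M 160.8 R 159.9
yaw -4.2 F [-0.5 -0.6 -0.2] Tz -0.02
opening: 0.0602
L 158.6 M 160.9 R 159.9
yaw -4.2 F [-1.5  0.8  6.1] Tz 0.06
```

```bash
python3 -m handwheel '[[[0,-0.15,0,0,0,0],[0,0,0,0,-1,0],[0,0,0,0,-1,0],[0,0,0,0,-1,0],[0,0,0,0,-1,0],[0,0,0,0,0,0],[0,0,0,0,0,0]]]'; python3 nz.py
python3 -m handwheel '[[[0,0.15,0,0,0,0],[0,0,0,0,0,0],[0,0,0,0,0,0],[0,0,0,0,0,0],[0,0,0,0,0,0],[0,0,0,0,0,0]]]' 1|grep pos; python3 nz.py
python3 -m handwheel '[[[0,0,0,0,0,0],[0,0,0,0,0,0],[0,0,0,0,0,0],[0,0,0,0,0,0],[0,0,0,0,0,0],[0,0,0,0,0,0],[0,0,0,0,0,0]]]' -1|grep open; python3 nz.py
```

```text
t: 65.92
position: [0.6211, -0.012, 0.1731]
orientation: [-90.0, 0.0, 19.6]
ft_force: [0.1, 0.2, -1.6]
opening: 0.0596
L 161.4 M 161.7 R 162.4
yaw 19.6 F [ 0.1  0.2 -1.6] Tz 0.0
position: [0.6213, -0.012, 0.1707]
L 160.0 M 160.8 R 161.2
yaw 19.8 F [ 0.4 -0.   0.2] Tz -0.0
opening: 0.0597
L 159.2 M 160.8 R 161.1
yaw 19.8 F [1.2 1.  5.9] Tz 0.0
```

```bash
python3 -m handwheel '[[[0,-0.15,0,0,0,0],[0,0,0,0,-1,0],[0,0,0,0,-1,0],[0,0,0,0,-1,0],[0,0,0,0,-1,0],[0,0,0,0,0,0],[0,0,0,0,0,0]]]'; python3 nz.py
python3 -m handwheel '[[[0,0.15,0,0,0,0],[0,0,0,0,0,0],[0,0,0,0,0,0],[0,0,0,0,0,0],[0,0,0,0,0,0],[0,0,0,0,0,0]]]' 1|grep pos; python3 nz.py
python3 -m handwheel '[[[0,0,0,0,0,0],[0,0,0,0,0,0],[0,0,0,0,0,0],[0,0,0,0,0,0],[0,0,0,0,0,0],[0,0,0,0,0,0],[0,0,0,0,0,0]]]' -1|grep open; python3 nz.py
```

```text
t: 67.73
position: [0.6209, -0.0119, 0.1729]
orientation: [-89.9, 0.0, 43.6]
ft_force: [0.4, 0.7, -1.4]
opening: 0.0598
L 155.3 M 162.6 R 162.2
yaw 43.6 F [ 0.4  0.7 -1.4] Tz -0.03
position: [0.6213, -0.0121, 0.1707]
L 141.7 M 162.1 R 162.0
yaw 43.8 F [0.5 0.2 0.3] Tz 0.0
opening: 0.0598
L 154.3 M 161.7 R 162.1
yaw 43.8 F [-0.5  0.6  5.8] Tz -0.01
```

```bash
python3 -m handwheel '[[[0,-0.15,0,0,0,0],[0,0,0,0,-1,0],[0,0,0,0,-1,0],[0,0,0,0,-1,0],[0,0,0,0,-1,0],[0,0,0,0,0,0],[0,0,0,0,0,0]]]'; python3 nz.py
python3 -m handwheel '[[[0,0.15,0,0,0,0],[0,0,0,0,0,0],[0,0,0,0,0,0],[0,0,0,0,0,0],[0,0,0,0,0,0],[0,0,0,0,0,0]]]' 1|grep pos; python3 nz.py
python3 -m handwheel '[[[0,0,0,0,0,0],[0,0,0,0,0,0],[0,0,0,0,0,0],[0,0,0,0,0,0],[0,0,0,0,0,0],[0,0,0,0,0,0],[0,0,0,0,0,0]]]' -1|grep open; python3 nz.py; python3 prof.py|head -1
```

```text
t: 69.55
position: [0.6213, -0.0114, 0.1731]
orientation: [-90.0, -0.1, 67.7]
ft_force: [3.8, 4.5, -2.0]
opening: 0.0597
L 160.6 M 159.0 R 163.7
yaw 67.7 F [ 3.8  4.5 -2. ] Tz 0.02
position: [0.6213, -0.0122, 0.1706]
L 146.6 M 148.7 R 161.3
yaw 67.8 F [-0.  -0.2  0.9] Tz -0.05
opening: 0.0594
L 162.0 M 157.7 R 162.3
yaw 67.8 F [4.7 3.7 2.2] Tz -0.05
272:235.7 273:231.9 274:237.6 275:239.5 276:241.4 277:243.3 278:244.5 279:239.2 280:239.4 281:239.3 282:240.2 283:241.0 284:242.3 285:237.3 286:239.9 287:241.9 288:241.8 289:242.1 290:242.0 291:241.6 292:241.7 293:240.0 294:232.8 295:239.2 296:238.6 297:239.2 298:238.8 299:238.1 300:235.4 301:233.5 302:232.0 303:230.0 304:220.3 305:0.0 306:0.0 307:220.4
```

```bash
python3 -m handwheel '[[[0,-0.15,0,0,0,0],[0,0,0,0,-1,0],[0,0,0,0,-1,0],[0,0,0,0,-1,0],[0,0,0,0,0,0],[0,0,0,0,0,0]]]'; python3 nz.py
python3 -m handwheel '[[[0,0.15,0,0,0,0],[0,0,0,0,0,0],[0,0,0,0,0,0],[0,0,0,0,0,0],[0,0,0,0,0,0],[0,0,0,0,0,0]]]' 1|grep pos; python3 nz.py
python3 -m handwheel '[[[0,0,0,0,0,0],[0,0,0,0,0,0],[0,0,0,0,0,0],[0,0,0,0,0,0],[0,0,0,0,0,0],[0,0,0,0,0,0],[0,0,0,0,0,0]]]' -1|grep open; python3 nz.py; python3 prof.py|head -1
```

```text
t: 71.33
position: [0.621, -0.0113, 0.1732]
orientation: [-90.0, -0.1, 85.8]
ft_force: [0.7, 5.3, -0.9]
opening: 0.0595
L 164.6 M 165.5 R 159.3
yaw 85.8 F [ 0.7  5.3 -0.9] Tz 0.01
position: [0.6213, -0.0122, 0.1706]
L 163.3 M 163.1 R 152.9
yaw 85.8 F [-0.   0.5  1.1] Tz 0.0
opening: 0.0594
L 163.9 M 163.8 R 155.6
yaw 85.8 F [0.  4.6 2.3] Tz 0.01
272:225.0 273:237.7 274:238.8 275:239.1 276:240.4 277:242.7 278:237.2 279:237.0 280:237.9 281:238.3 282:239.0 283:239.3 284:239.5 285:240.1 286:240.9 287:240.5 288:240.9 289:241.2 290:241.8 291:236.2 292:242.2 293:242.1 294:241.4 295:241.2 296:240.7 297:241.2 298:239.7 299:238.5 300:236.1 301:235.4 302:232.5 303:228.7 304:228.2 305:220.2 306:219.1 307:220.3
```

```bash
python3 -m handwheel '[[[0,-0.15,0,0,0,0],[0,0,0,0,-1,0],[0,0,0,0,-1,0],[0,0,0,0,-1,0],[0,0,0,0,0,0],[0,0,0,0,0,0]]]'|grep -v t:; python3 nz.py
python3 -m handwheel '[[[0,0.15,0,0,0,0],[0,0,0,0,0,0],[0,0,0,0,0,0],[0,0,0,0,0,0],[0,0,0,0,0,0],[0,0,0,0,0,0]]]' 1|grep pos; python3 nz.py
python3 -m handwheel '[[[0,0,0,0,0,0],[0,0,0,0,0,0],[0,0,0,0,0,0],[0,0,0,0,0,0],[0,0,0,0,0,0],[0,0,0,0,0,0],[0,0,0,0,0,0]]]' -1|grep open; python3 nz.py; python3 prof.py|head -1
```

```text
position: [0.6219, -0.0115, 0.1739]
orientation: [-90.1, -0.0, 103.9]
ft_force: [3.6, 4.8, 1.0]
opening: 0.0591
L 166.1 M 165.8 R 161.6
yaw 103.9 F [3.6 4.8 1. ] Tz -0.06
position: [0.6213, -0.0122, 0.1705]
L 163.8 M 164.7 R 155.2
yaw 103.8 F [ 0.1  0.3 -0.6] Tz 0.01
opening: 0.0591
L 164.2 M 164.5 R 159.6
yaw 103.8 F [-2.1  4.9  0.5] Tz -0.0
272:233.2 273:219.7 274:237.8 275:232.0 276:240.7 277:242.7 278:238.5 279:238.1 280:238.1 281:238.2 282:238.5 283:239.2 284:239.5 285:222.8 286:222.1 287:222.8 288:240.2 289:240.3 290:240.3 291:240.2 292:239.7 293:239.8 294:240.2 295:240.7 296:228.6 297:238.4 298:241.4 299:240.5 300:238.3 301:237.2 302:236.6 303:235.6 304:228.7 305:227.6 306:227.0 307:226.6
```

```bash
python3 -m handwheel '[[[0,-0.15,0,0,0,0],[0,0,0,0,-1,0],[0,0,0,0,-1,0],[0,0,0,0,-1,0],[0,0,0,0,0,0],[0,0,0,0,0,0]]]'|grep -v t:; python3 nz.py
python3 -m handwheel '[[[0,0.15,0,0,0,0],[0,0,0,0,0,0],[0,0,0,0,0,0],[0,0,0,0,0,0],[0,0,0,0,0,0],[0,0,0,0,0,0]]]' 1|grep pos; python3 nz.py
python3 -m handwheel '[[[0,0,0,0,0,0],[0,0,0,0,0,0],[0,0,0,0,0,0],[0,0,0,0,0,0],[0,0,0,0,0,0],[0,0,0,0,0,0],[0,0,0,0,0,0]]]' -1|grep open; python3 nz.py; python3 prof.py|head -1
```

```text
position: [0.6218, -0.0114, 0.1739]
orientation: [-90.1, -0.0, 121.9]
ft_force: [1.5, 6.0, 0.2]
opening: 0.0593
L 165.8 M 165.5 R 167.8
yaw 121.9 F [1.5 6.  0.2] Tz 0.05
position: [0.6213, -0.0122, 0.1706]
L 156.8 M 157.6 R 155.7
yaw 121.8 F [-0.2  1.2 -0.3] Tz 0.02
opening: 0.0597
L 157.6 M 157.7 R 157.1
yaw 121.9 F [-2.4  6.7  5.3] Tz -0.03
272:236.0 273:236.7 274:237.7 275:239.1 276:240.3 277:242.8 278:238.9 279:239.4 280:239.8 281:241.1 282:221.4 283:221.5 284:222.0 285:221.5 286:219.4 287:241.7 288:241.7 289:219.7 290:220.6 291:221.5 292:222.3 293:224.0 294:241.4 295:241.5 296:241.0 297:241.4 298:241.1 299:225.8 300:226.7 301:236.2 302:236.0 303:235.6 304:234.6 305:233.6 306:232.2 307:225.5
```

```bash
python3 -m handwheel '[[[0,0.01,0,0,0.5,0],[0,0.01,0,0,0.5,0],[0,0.01,0,0,0.5,0],[0,0.01,0,0,0.5,0],[0,0.01,0,0,0.5,0],[0,0.01,0,0,0.5,0],[0,0,0,0,0,0],[0,0,0,0,0,0]]]'|grep -v t:; python3 nz.py
```

```text
position: [0.6208, -0.0109, 0.1703]
orientation: [-90.0, -0.1, 103.8]
ft_force: [-5.5, 5.2, 8.4]
opening: 0.0602
L 156.2 M 157.5 R 155.2
yaw 103.8 F [-5.5  5.2  8.4] Tz 0.03
```

```bash
python3 -m handwheel '[[[0,0.01,0,0,0.5,0],[0,0.01,0,0,0.5,0],[0,0.01,0,0,0.5,0],[0,0.01,0,0,0.5,0],[0,0,0,0,0.5,0],[0,0.01,0,0,0.5,0],[0,0,0,0,0,0],[0,0,0,0,0,0]]]'|grep -v t:; python3 nz.py
```

```text
position: [0.6208, -0.011, 0.1693]
orientation: [-90.0, -0.1, 85.8]
ft_force: [-5.9, 5.2, 7.4]
opening: 0.0599
L 156.7 M 155.9 R 154.3
yaw 85.8 F [-5.9  5.2  7.4] Tz 0.08
```

```bash
python3 -m handwheel '[[[0,0.01,0,0,0.5,0],[0,0.01,0,0,0.5,0],[0,0,0,0,0.5,0],[0,0.01,0,0,0.5,0],[0,0.01,0,0,0.5,0],[0,0,0,0,0.5,0],[0,0.01,0,0,0.5,0],[0,0.01,0,0,0.5,0],[0,0,0,0,0,0],[0,0,0,0,0,0]]]'|grep -v t:; python3 nz.py
python3 -m handwheel '[[[0,0.01,0,0,0.5,0],[0,0.01,0,0,0.5,0],[0,0,0,0,0.5,0],[0,0.01,0,0,0.5,0],[0,0.01,0,0,0.5,0],[0,0,0,0,0.5,0],[0,0.01,0,0,0.5,0],[0,0.01,0,0,0.5,0],[0,0,0,0,0,0],[0,0,0,0,0,0]]]'|grep -v t:; python3 nz.py
```

```text
position: [0.6219, -0.0117, 0.1679]
orientation: [-90.1, -0.1, 61.9]
ft_force: [2.4, 4.0, 5.3]
opening: 0.0601
L 152.3 M 152.7 R 154.3
yaw 61.9 F [2.4 4.  5.3] Tz -0.05
position: [0.6213, -0.0123, 0.1667]
orientation: [-90.0, -0.0, 37.9]
ft_force: [-1.4, 0.1, 7.8]
opening: 0.0599
L 147.5 M 154.6 R 152.6
yaw 37.9 F [-1.4  0.1  7.8] Tz -0.04
```

```bash
python3 -m handwheel '[[[0,0.01,0,0,0.5,0],[0,0.01,0,0,0.5,0],[0,0,0,0,0.5,0],[0,0.01,0,0,0.5,0],[0,0.01,0,0,0.5,0],[0,0,0,0,0.5,0],[0,0,0,0,0,0],[0,0,0,0,0,0]]]'|grep -v t:; python3 nz.py
python3 -m handwheel '[[[0,0.01,0,0,0.5,0],[0,0.01,0,0,0.5,0],[0,0,0,0,0.5,0],[0,0.01,0,0,0.5,0],[0,0,0,0,0,0],[0,0,0,0,0,0]]]'|grep -v t:; python3 nz.py
```

```text
position: [0.6217, -0.0119, 0.1663]
orientation: [-90.0, -0.1, 19.9]
ft_force: [-0.4, 3.1, 10.1]
opening: 0.0599
L 151.9 M 152.6 R 153.8
yaw 19.9 F [-0.4  3.1 10.1] Tz 0.02
position: [0.622, -0.0118, 0.1662]
orientation: [-90.0, -0.1, 7.9]
ft_force: [-0.7, 4.1, 11.3]
opening: 0.0599
L 151.7 M 152.2 R 151.9
yaw 7.9 F [-0.7  4.1 11.3] Tz 0.13
```

```bash
python3 -m handwheel '[[[0,0,0,0,0.5,0],[0,0,0,0,0.5,0],[0,0,0,0,0,0],[0,0,0,0,0,0]]]'|grep -v t:; python3 nz.py
python3 -m handwheel '[[[0,0,0,0,0.5,0],[0,0,0,0,0.5,0],[0,0,0,0,0,0],[0,0,0,0,0,0]]]'|grep -v t:; python3 nz.py
```

```text
position: [0.6219, -0.012, 0.1662]
orientation: [-90.0, -0.1, 1.9]
ft_force: [-1.6, 4.0, 11.1]
opening: 0.06
L 151.1 M 153.2 R 153.1
yaw 1.9 F [-1.6  4.  11.1] Tz 0.07
position: [0.6217, -0.0119, 0.1661]
orientation: [-90.0, -0.1, -4.1]
ft_force: [-1.3, 2.9, 11.6]
opening: 0.0597
L 150.1 M 153.4 R 152.3
yaw -4.1 F [-1.3  2.9 11.6] Tz 0.09
```

```bash
python3 -m handwheel '[[[0,0,0,0,0.5,0],[0,0,0,0,0.5,0],[0,0,0,0,0.5,0],[0,0,0,0,0.5,0],[0,0,0,0,0,0],[0,0,0,0,0,0]]]'|grep -v t:; python3 nz.py
python3 -m handwheel '[[[0,0,0,0,0.5,0],[0,0,0,0,0.5,0],[0,0,0,0,0.5,0],[0,0,0,0,0.5,0],[0,0,0,0,0,0],[0,0,0,0,0,0]]]'|grep -v t:; python3 nz.py
```

```text
position: [0.6214, -0.0123, 0.166]
orientation: [-90.0, -0.1, -16.1]
ft_force: [-3.1, 1.7, 11.1]
opening: 0.0597
L 151.6 M 153.5 R 152.7
yaw -16.1 F [-3.1  1.7 11.1] Tz 0.29
position: [0.6207, -0.0126, 0.1658]
orientation: [-90.1, -0.0, -28.1]
ft_force: [-8.0, 0.3, 11.8]
opening: 0.0597
L 153.1 M 153.7 R 153.2
yaw -28.1 F [-8.   0.3 11.8] Tz 0.45
```

```bash
python3 -m handwheel '[[[0,0,0,0,0,0],[0,0,0,0,0,0],[0,0,0,0,0,0],[0,0,0,0,0,0],[0,0,0,0,0,0],[0,-0.5,0,0,0,0],[0,-1,0,0,0,0],[0,-1,0,0,0,0],[0,-1,0,0,0,0],[0,-0.5,0,0,0,0],[0,0,0,0,-1,0],[0,0,0,0,-1,0],[0,0,0,0,-1,0],[0,0,0,0,-1,0],[0,0,0,0,-0.7,0],[0,0,0,0,0,0],[0,0,0,0,0,0]]]' 1; python3 prof.py | head -1
python3 - <<'E'
from h import *
t=cam("top");c=cam("scene")
a=crop(t,290,250,430,340,2.5);b=crop(c,220,170,400,310,2.5)
H=max(a.shape[0],b.shape[0]);pad=lambda i:cv2.copyMakeBorder(i,0,H-i.shape[0],0,0,0)
cv2.imwrite("pics/p11.png",cv2.hconcat([pad(a),pad(b)]))
E
```

```text
t: 83.93
position: [0.6213, -0.012, 0.2445]
orientation: [-90.0, 0.0, -0.1]
ft_force: [0.2, 0.8, -0.0]
opening: 0.0857
272:220.4 273:219.8 274:219.4 275:219.4 276:219.8 277:243.4 278:244.4 279:242.2 280:242.4 281:242.6 282:225.3 283:222.6 284:222.8 285:221.7 286:225.5 287:244.1 288:244.4 289:244.7 290:245.2 291:244.6 292:219.7 293:220.9 294:221.5 295:222.2 296:242.1 297:242.1 298:241.6 299:241.4 300:240.8 301:219.8 302:238.4 303:0.0 304:219.1 305:0.0 306:0.0 307:220.3
```

View pics/p11.png

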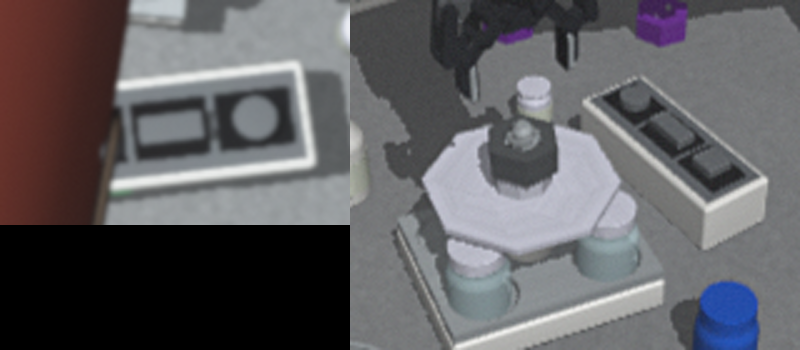

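```bash
python3 -m handwheel '[[[-0.98,0,-0.61,0,0,0],[-0.98,0,-0.61,0,0,0],[-0.98,0,-0.61,0,0,0],[-0.98,0,-0.61,0,0,0],[-0.98,0,-0.61,0,0,0],[-0.98,0,-0.61,0,0,0],[-0.98,0,-0.61,0,0,0],[-0.98,0,-0.61,0,0,0],[-0.98,0,-0.61,0,0,0],[-1,0,-0.6,0,0,0],[0,1,0,0,0,0],[0,1,0,0,0,0],[0,1,0,0,0,0],[0,1,0,0,0,0],[0,1,0,0,0,0],[0,1,0,0,0,0],[0,1,0,0,0,0],[0,0.3,0,0,0,0],[0,0,0,0,0,0],[0,0,0,0,0,0]]]' -1
python3 -m handwheel '[[[0,0.2,0,0,0,0],[0,0.2,0,0,0,0],[0,0,0,0,0,0],[0,0,0,0,0,0]]]'
```

```text
t: 85.75
position: [0.425, -0.1339, 0.0992]
orientation: [-90.0, -0.0, -0.0]
ft_force: [0.6, 0.3, 0.7]
opening: -0.0001
t: 86.08
position: [0.4249, -0.1339, 0.0907]
orientation: [-90.0, -0.0, -0.0]
ft_force: [0.5, 0.2, -0.1]
opening: 0.0003
```

```bash
python3 -m handwheel '[[[0,0.1,0,0,0,0],[0,0.1,0,0,0,0],[0,0.1,0,0,0,0],[0,0,0,0,0,0],[0,0,0,0,0,0],[0,0,0,0,0,0]]]'
python3 -m handwheel '[[[0,0.1,0,0,0,0],[0,0.1,0,0,0,0],[0,0,0,0,0,0],[0,0,0,0,0,0],[0,0,0,0,0,0]]]'
```

```text
t: 86.58
position: [0.4251, -0.134, 0.0848]
orientation: [-90.0, -0.0, -0.0]
ft_force: [0.9, 0.1, 2.8]
opening: -0.0002
t: 87.0
position: [0.4251, -0.134, 0.081]
orientation: [-90.0, -0.0, -0.0]
ft_force: [-0.3, 0.8, 8.6]
opening: -0.0001
```

```bash
python3 -m handwheel '[[[0,-0.5,0,0,0,0],[0,-0.5,0,0,0,0],[0,0,0,0,0,0],[-0.09,0,1,0,0,0],[-0.09,0,1,0,0,0],[-0.09,0,1,0,0,0],[-0.09,0,1,0,0,0],[-0.09,0,1,0,0,0],[-0.09,0,1,0,0,0],[-0.05,0,0.53,0,0,0],[0,0,0,0,0,0],[0,0,0,0,0,0],[0,0,0,0,0,0]]]'
python3 -m handwheel '[[[0,0.3,0,0,0,0],[0,0.3,0,0,0,0],[0,0.1,0,0,0,0],[0,0.1,0,0,0,0],[0,0.1,0,0,0,0],[0,0,0,0,0,0],[0,0,0,0,0,0],[0,0,0,0,0,0]]]'
```

```text
t: 88.08
position: [0.4132, -0.0039, 0.1005]
orientation: [-90.0, -0.0, -0.0]
ft_force: [0.0, -0.0, 0.0]
opening: -0.0002
t: 88.75
position: [0.4131, -0.0034, 0.0827]
orientation: [-90.0, -0.0, -0.0]
ft_force: [-1.2, -1.8, 3.3]
opening: -0.0
```

```bash
python3 -m handwheel '[[[0,0.1,0,0,0,0],[0,0,0,0,0,0],[0,0,0,0,0,0],[0,0,0,0,0,0]]]'
python3 -m handwheel '[[[0,-0.5,0,0,0,0],[0,-0.5,0,0,0,0],[0,0,0,0,0,0],[0.05,0,-0.8,0,0,0],[0.05,0,-0.8,0,0,0],[0.05,0,-0.8,0,0,0],[0.05,0,-0.91,0,0,0],[0.02,0,0,0,0,0],[0,0,0,0,0,0],[0,0,0,0,0,0]]]'
python3 -m handwheel '[[[0,0.3,0,0,0,0],[0,0.3,0,0,0,0],[0,0.1,0,0,0,0],[0,0.1,0,0,0,0],[0,0.1,0,0,0,0],[0,0,0,0,0,0],[0,0,0,0,0,0],[0,0,0,0,0,0]]]'
```

```text
t: 89.08
position: [0.4133, -0.0033, 0.081]
orientation: [-90.0, -0.0, 0.0]
ft_force: [-2.9, -2.4, 8.4]
opening: -0.0001
t: 89.92
position: [0.4174, -0.069, 0.1004]
orientation: [-90.0, 0.0, -0.0]
ft_force: [0.4, -0.6, 0.4]
opening: -0.0002
t: 90.58
position: [0.4175, -0.0693, 0.0827]
orientation: [-90.0, -0.0, 0.0]
ft_force: [-1.4, 2.6, 4.2]
opening: 0.0004
```

```bash
python3 -m handwheel '[[[0,0.1,0,0,0,0],[0,0,0,0,0,0],[0,0,0,0,0,0],[0,0,0,0,0,0]]]'
python3 -m handwheel '[[[0,-0.5,0,0,0,0],[0,-1,0,0,0,0],[0,-1,0,0,0,0],[0,-1,0,0,0,0],[0,-1,0,0,0,0],[0,-1,0,0,0,0],[0,0,0,0,0,0],[0,0,0,0,0,0],[0,0,0,0,0,0],[0,0,0,0,0,0]]]'; python3 prof.py|head -1
python3 - <<'E'
from h import *
import glob
c=cam("scene");t=cam("top")
# bystanders: change against the first pictures
for n,i in(("scene",c),("top",t)):
    o=cv2.imread(f"pics/{n}0.png").astype(int);d=np.abs(i["image"][...,::-1].astype(int)-o).max(2)
    B={"scene":dict(mug=(325,360,365,420),bottle=(203,207,228,252),tin=(284,200,302,222),can=(427,273,452,303),shaker=(402,330,421,360),blue=(355,282,386,322),green=(298,332,330,375))}.get(n,{})
    for k,(a,b,e,f) in B.items(): print(k,"changed frac",round(float((d[b:f,a:e]>40).mean()),3))
E
```

```text
t: 90.92
position: [0.4177, -0.0695, 0.081]
orientation: [-90.0, -0.0, -0.0]
ft_force: [-2.0, 2.7, 8.4]
opening: -0.0003
t: 91.75
position: [0.417, -0.0693, 0.1895]
orientation: [-90.0, 0.1, -0.0]
ft_force: [0.7, 0.2, -0.2]
opening: -0.0
272:219.1 273:238.1 274:239.9 275:223.7 276:243.0 277:243.5 278:244.4 279:242.3 280:242.5 281:242.6 282:225.3 283:222.7 284:222.8 285:221.9 286:219.2 287:244.1 288:244.5 289:244.7 290:245.2 291:244.6 292:219.7 293:221.0 294:221.5 295:222.5 296:242.1 297:242.2 298:241.7 299:241.5 300:240.9 301:219.9 302:238.4 303:0.0 304:219.0 305:219.1 306:0.0 307:220.3
mug changed frac 0.0
bottle changed frac 0.126
tin changed frac 0.081
can changed frac 0.0
shaker changed frac 0.007
blue changed frac 0.036
green changed frac 0.0
```

```bash
python3 -c "
from rig import ctrl
print(ctrl.close_job())"
```

```text
the job is handed in; nothing more can be done
None
```

The job is done and handed in at about 92 s of the 210 s allowed. No verdict comes back.

- **Jars:** three jars were on the counter, and each went upright into its own tray pocket. One pocket stays empty.
- **Plate:** it slid over the stud and looked flat on the column in the pictures.
- **Nut:** it first hung tilted on the blunt stop, so I lifted it, turned it on and set it down again. Turning it back in steps then took it over a mouth, where it dropped from about 164 to 157.5 mm as seen in the scene camera. I ran it down about 2.6 rad, until turning resistance built up to 0.45 N m.
- **Keys:** I pressed round, then square, then bar. Each read 8.4–8.6 N with the fingertips at about 70 mm, so each was fully down.

**Last checks**
- **Nut:** in my last picture it sits level on the hub, with its underside at about 153 mm. Its edge had not moved after the keys were pressed.
- **Bystanders:** mug, can, shaker and the blue and green look-alikes were unchanged or nearly so. The bottle (13%) and tin (8%) showed pixel changes. I put these down to shadows and the plate's new position, because both stood in their old places in earlier pictures, but I did not look at them again at the very end.
- **Camera heights:** these are only good to about 1–2 mm. At the drop the camera read 157.5 mm, against the stated 158–160.5 mm.

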